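Turn a needle probe round in a spring clip and sheathe its needle

TASK

The needle probe was put back the wrong way round: its needle sticks out of the guard sleeve. Draw it out, press it into the spring clip so that the clip holds it by the dark band at the middle of its handle, let go, take it again by its butt end, and slide it needle first into the sleeve until the middle of the handle is at the mouth. Never let the probe lie on the worktop, and leave everything else on the worktop where it is, also the small round post between the two stands.

Things in the scene. Friction and masses are not known exactly. Their poses are not given: they have to be found in the camera images.
- probe: needle probe, about 90 g, 169 mm long: straight aluminium handle 130 long (x -65..+65), 14 wide, 12 high, dark band at its middle, black rubber butt at its -x end; cone and needle at its +x end. Origin: on the underside, under the middle of the handle; x towards the needle, z up. Starts lying level in the sleeve butt first, butt end 62 to 72 mm deep.
- needle_tip (a point): point of the probe's needle, on its axis, 104 mm from the middle of the handle and 6 mm above the underside; behind it 26 mm of steel needle 4 mm thick and a 13 mm cone; same axes as the probe
- clip_seat (a point): spring clip, fixed on a post: middle of the upper face of its black saddle bar (44 long, 12 wide), 165 mm over the worktop. x along the held probe, y across, z up. Two grey rollers (20 long, 10 thick, along x) stand 15 mm above the saddle, 9 mm apart, on sprung jaws that reach 20 mm above it. Pressed down along x, either way round, the handle spreads them and snaps onto the saddle
- jaw_l (a joint): sideways give of the clip's +y jaw with its free-turning roller, m: 0 at rest, about 0.0015 with the handle home on the saddle, about 0.0025 as the handle passes, stop at 0.006. Snapping the handle in takes about 6 to 12 N downward, freeing it 4 to 8 N upward
- jaw_r (a joint): the same for the clip's -y jaw. (The clip's post, 20 mm thick, stands 34 mm off the saddle on its +y side; a level bracket under the saddle joins them.)
- sleeve_mouth (a point): guard sleeve, fixed on two posts: level aluminium channel with clear roof, inside 30 wide (y), 28 high, 118 deep to its closed back; roof top 31 mm over the floor. This point: middle of the floor at the mouth, 120 mm over the worktop; x runs into the sleeve, y across, z up. The floor (38 wide) reaches 15 mm out in front of the mouth.
- black_tweezers: bystander: black tweezers, 151x16x11 mm, lying on edge; origin under the middle
- air_blower: bystander: black rubber dust blower, 113x61x58 mm; origin under the middle
- magnet_post: bystander: upright round post with a knurled ring, 16 mm thick, 45 mm high, standing between the clip and the sleeve; origin under its middle
- test_dock: bystander: small black test dock with an orange-tabbed lid, 36x66x34 mm; origin under the middle

How it is judged:
By the outcome, as a careful person would: the job done as asked, in the order asked, and still so for the second after the job is handed in, with the robot touching nothing.
It also fails if it takes over 58 s, if anything falls off the work surface, if the arm or the gripper's body presses on something with over 40 N, if the wrist force passes 120 N, or if a joint passes its speed limit or range.

ROBOT

A 6-joint arm with a two-finger parallel gripper is mounted at the origin on a cart in front of the work surface, level with it; the furniture and walls round the work are solid. World frame = base frame: x ahead of the robot, y to its left, z up, the work surface at z = 0. Lengths are in m, angles in degrees, forces in N, time in s.
With the tool pointing down it reaches from about 0.3 to 0.875 m from the base axis. Payload 4.2 kg.
Tool frame: the origin (TCP) lies at the very end of the fingers, on their centre line; the grasp point (between the pads) lies 19 mm behind it; z points along the fingers, y is the line along which they close (so a half turn about z gives the same grasp; the last joint's range is limited). The gripper opens to 85 mm and grips with 20 to 120 N. Pads are 22 mm wide; open, the fingers measure 114 mm over their backs; the gripper's body (76 mm by 85 mm) begins 54 mm behind the grasp point. The pads swing forward as they close: fully open they stand 13 mm farther back than shut.
Start: joints at [-67.323, 18.312, 89.639, -0, 72.044, -1.146], TCP at [0.232, -0.526, 0.231] pointing down, gripper open.
Joint ranges: [-177.97, 177.97], [-48.28, 115.42], [12.27, 149.76], [-77.06, 257.06], [2.81, 150.46], [-146.56, 146.56]. Speed limits (degrees/s): [147.25, 147.25, 180, 180, 180, 180].

INTERFACE

Orientations are given as [roll, pitch, yaw] about the fixed x, y, z axes, in that order (R = Rz(yaw) Ry(pitch) Rx(roll)).
In Python, from workcell import robot gives the robot as it stands.
- The arm moves only by the shell command python3 jog.py 'ROWS' [OPENING] [FORCE]. ROWS is a JSON list of rows, 1 to 5 of them, each of 6 numbers: dx, dy, dz in m, then a rotation vector rx, ry, rz in degrees; each row shifts and turns the commanded pose from where the row before left it, along the tool's axes as they then stand; what a row does not reach is not made up. A row lasts 1/12 s, in which the tool goes at most 0.0417 m and 7.16 degrees, less where a joint would pass 70% of its speed; a pose out of reach is approached as far as the arm can. OPENING is the finger opening in m, set as the command begins (- or left out keeps the last). The fingers move at their own pace and stop on an object; FORCE is the grip in N (left out, the last holds). Time passes only in rows, so rows that do not move let the fingers close. It prints the time, the measured TCP pose, the force, the opening and the grip force at its end.
- robot.state(): the state, without advancing time (a new reading comes with each control period).
- robot.read_camera(name): name is "side" or "top" or "wrist"; returns a dict with "color" (384x512x3 uint8, red, green, blue), "mtx" (3x3 intrinsics, pixels), "position" and "orientation" of the camera in the world. Camera axes: x right, y down, z forward; pixel columns grow to the right and rows downward; lengths in m; the calibration is good to about 2 mm. A picture is of the moment at which its call begins. There is no depth.
- robot.job_done(): hands the job in; it is judged then, once.
The state is a dict: "clock": time; "qpos": joint angles; "qvel": joint speeds; "joint_efforts": joint torques, N m; "tcp_pos": TCP position; "eef_rot": TCP orientation; "force": force on the tool from outside, world axes, zero at the start; "ft_torque": the same for the moment, N m; "gripper_width": finger opening in m; "gripper_force": force on a finger pad.
Only numpy, scipy, OpenCV 4.12 (cv2) and the standard library are available. Lean on these libraries where they do the work, as an engineer would, in place of code of your own. Each camera call takes 0.05 s, during which the arm holds its last target. There are 200 camera calls.

## Working session

There is one attempt and no reset: what is moved stays moved. The work goes in short steps, Python scripts to look and compute and a shell command to move; the robot and the scene stay as the last step left them, time stands still between calls to the robot, and variables do not carry over. Pictures are saved under pics/ and viewed, at most 10 in all, crops included, and the job is handed in when it is done.

```bash
ls; mkdir -p pics
cat > h.py <<'E'
import numpy as np, cv2
from scipy.spatial.transform import Rotation as R
from workcell import robot
def snap(n,f=None):
    c=robot.read_camera(n)
    if f: cv2.imwrite(f,c["color"][:,:,::-1])
    return c
def rot(o):
    o=np.array(o,float)
    return o if o.shape==(3,3) else (R.from_euler('xyz',o,degrees=True).as_matrix() if o.size==3 else R.from_quat(o).as_matrix())
def ray(c,uv):
    d=np.linalg.inv(c["mtx"])@[uv[0],uv[1],1]; d=rot(c["orientation"])@d
    return np.array(c["position"]),d/np.linalg.norm(d)
def onz(c,uv,z):
    p,d=ray(c,uv); return p+d*(z-p[2])/d[2]
def tri(obs):
    A=np.zeros((3,3));b=np.zeros(3)
    for c,uv in obs:
        p,d=ray(c,uv);M=np.eye(3)-np.outer(d,d);A+=M;b+=M@p
    return np.linalg.solve(A,b)
def proj(c,P):
    q=np.array(c["mtx"])@(rot(c["orientation"]).T@(np.array(P)-c["position"])); return q[:2]/q[2]
E
python3 - <<'E'
from h import *
import pickle
d={n:snap(n,f"pics/{n}0.png") for n in("side","top","wrist")}
pickle.dump(d,open("c0.pkl","wb"))
for n in d: print(n,d[n]["position"],d[n]["orientation"],d[n]["mtx"])
print(robot.state())
a=np.hstack([d["side"]["color"],d["top"]["color"]])[:,:,::-1]
E
```

```text
jog.py
pics
workcell.py
side [0.92287062 0.75666517 0.64830541] [-123.20057224    1.23279588  153.84257393] [[370.48775154   0.         255.17124169]
 [  0.         370.48775154 193.66125954]
 [  0.           0.           1.        ]]
top [ 0.1122822  -0.17486962  0.88564173] [-147.56671161    0.48418729  -62.52099392] [[348.07835539   0.         261.95203925]
 [  0.         348.07835539 191.28670946]
 [  0.           0.           1.        ]]
wrist [ 0.29419092 -0.49881754  0.37310615] [ 1.64503258e+02  1.11699869e-01 -6.61609702e+01] [[285.49909329   0.         265.61459744]
 [  0.         285.49909329 193.1459456 ]
 [  0.           0.           1.        ]]
{'clock': 0.15, 'qpos': array([-6.73233762e+01,  1.83440570e+01,  8.96896510e+01, -3.41165768e-04,
        7.20432366e+01, -1.14634490e+00]), 'qvel': array([ 0.03313116, -0.14584882, -0.14542287, -0.02808535,  0.05655411,
       -0.06014501]), 'joint_efforts': array([-7.26005283e-05, -4.15841532e+01, -2.34345710e+01, -2.66529838e-05,
        5.96814250e-03, -3.29012934e-06]), 'tcp_pos': array([ 0.23211099, -0.52569129,  0.23067181]), 'eef_rot': array([-1.79923064e+02, -1.21502384e-03,  2.38230732e+01]), 'force': array([ 0.06913275,  0.61610154, -0.87403892]), 'ft_torque': array([0.00060915, 0.01853114, 0.00455894]), 'gripper_force': 0.0, 'gripper_width': 0.0855240286098374}
```

View pics/side0.png

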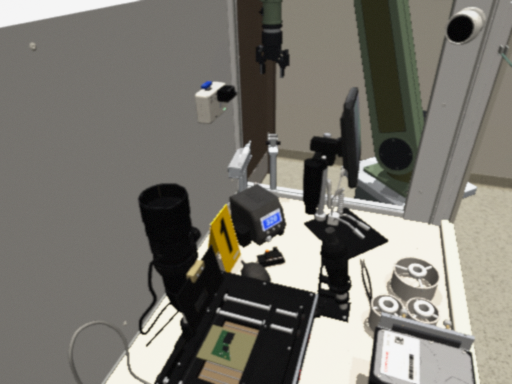

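View pics/top0.png

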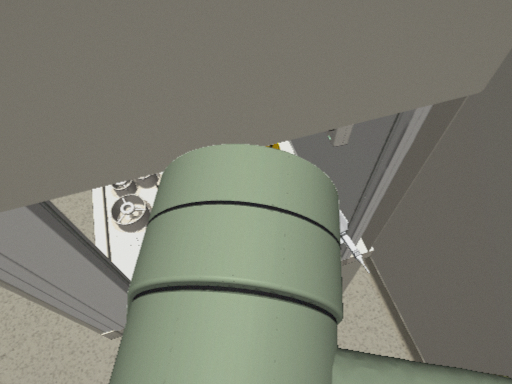

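The side view shows a crowded cell, with two silver stands near (240,165) and (273,150) and the gripper at (270,50). In the top view the arm hides almost everything, apart from a silver rod at (355,250).

View pics/wrist0.png

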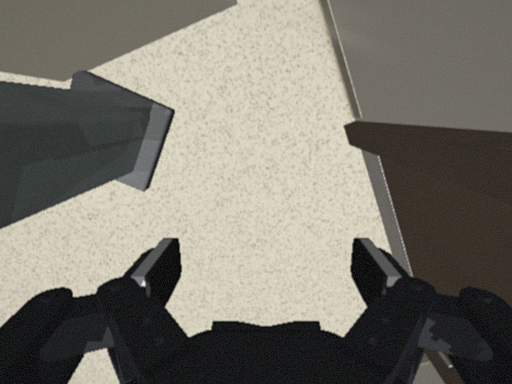

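Run:
```python
from h import *
import pickle
d=pickle.load(open("c0.pkl","rb"))
for n,uv in [("side",(240,165)),("side",(273,150)),("top",(355,250)),("top",(345,235))]:
    print(n,uv,[onz(d[n],uv,z).round(3) for z in(0,.13)])
for n in d: print(n,proj(d[n],[0.232,-0.526,0.231]))
```

```text
side (240, 165) [array([ 0.463, -0.335,  0.   ]), array([ 0.556, -0.116,  0.13 ])]
side (273, 150) [array([ 0.301, -0.385,  0.   ]), array([ 0.425, -0.156,  0.13 ])]
top (355, 250) [array([ 0.556, -0.221,  0.   ]), array([ 0.491, -0.214,  0.13 ])]
top (345, 235) [array([ 0.586, -0.181,  0.   ]), array([ 0.516, -0.18 ,  0.13 ])]
side [271.47473165  78.60341428]
top [511.1646766  456.73226221]
wrist [265.62344518 243.6558803 ]
```

The wrist view shows only floor beside the cart and the cell walls. I'll enlarge the parts of the other two views that matter.

Run:
```python
from h import *
import pickle
d=pickle.load(open("c0.pkl","rb"))
s=d["side"]["color"][125:275,195:395,::-1]
t=d["top"]["color"][190:290,300:400,::-1]
a=cv2.resize(s,(800,600),interpolation=cv2.INTER_CUBIC)
b=cv2.resize(t,(250,250),interpolation=cv2.INTER_CUBIC)
a[350:600,550:800]=b
cv2.imwrite("pics/crop0.png",a)
```

```text
(no output)
```

View pics/crop0.png

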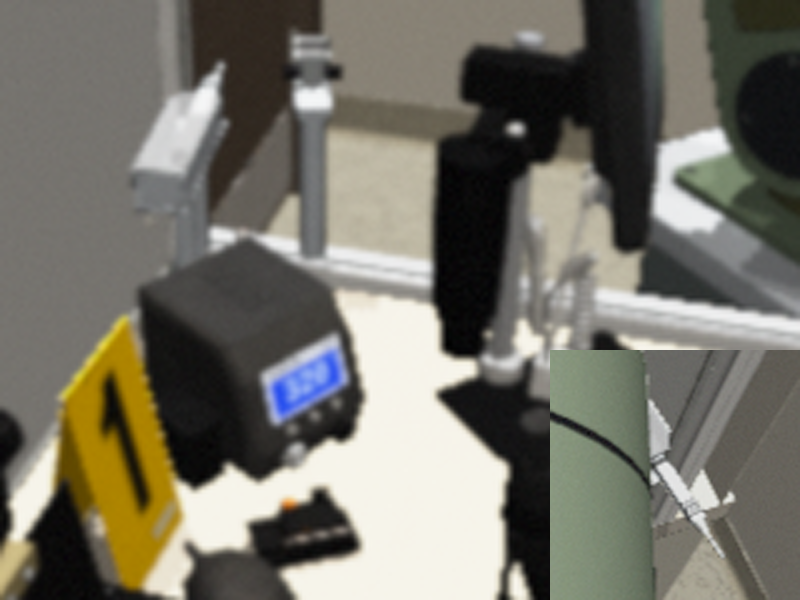

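The side crop shows the sleeve, channel from (150,190) to its mouth near (200,110) in the crop. The probe's needle points at the robot, with its tip at (221,66), and the clip's post has its black saddle at (313,72). The top inset shows the needle tip at inset (722,556).

Run:
```python
from h import *
import pickle
d=pickle.load(open("c0.pkl","rb"))
S=lambda x,y:(195+x/4-.4,125+y/4-.4)
T=lambda x,y:(300+(x-550)/2.5-.3,190+(y-350)/2.5-.3)
tip=tri([(d["side"],S(221,66)),(d["top"],T(722,556))]);print("tip",tip)
a=onz(d["top"],T(660,460),tip[2]);b=onz(d["top"],T(722,556),tip[2]);print(a,b,np.degrees(np.arctan2(*(a-b)[1::-1])))
a=onz(d["side"],S(152,190),.15);print("back",a)
print("clip saddle",onz(d["side"],S(313,72),.165), onz(d["side"],S(313,255),0))
c=d["wrist"];M=rot(robot.state()["eef_rot"])
print("cam in tool",M.T@(c["position"]-robot.state()["tcp_pos"]),(M.T@rot(c["orientation"])).round(3))
print("tool",M.round(3))
```

```text
tip [ 0.45637402 -0.25880015  0.12495642]
[ 0.52077783 -0.1761371   0.12495642] [ 0.45649857 -0.25887976  0.12495642] 52.157886846400444
back [ 0.60370257 -0.0559814   0.15      ]
clip saddle [ 0.43572302 -0.13800469  0.165     ] [ 0.43367414 -0.14019265  0.        ]
cam in tool [ 0.06764823  0.00029965 -0.14243344] [[ 0.    -0.964 -0.267]
 [ 1.     0.    -0.001]
 [ 0.001 -0.267  0.964]]
tool [[ 0.915  0.404 -0.001]
 [ 0.404 -0.915  0.001]
 [ 0.    -0.001 -1.   ]]
```

```bash
python3 jog.py '[[0,0,-0.035,0,0,0],[0,0,-0.035,0,0,0],[0,0,-0.035,0,0,0],[0.03,-0.015,-0.025,0,0,0],[0.035,-0.02,0,0,0,0]]'; python3 jog.py '[[0.035,-0.02,0,0,0,-5],[0.035,-0.02,0,0,0,-5],[0.035,-0.02,0,0,0,-5],[0.035,-0.02,0,0,0,-5],[0.03,-0.02,0,0,0,-5]]'
python3 - <<'E'
from h import *
import pickle
d={n:snap(n,f"pics/{n}1.png") for n in("side","top","wrist")}
pickle.dump(d,open("c1.pkl","wb"));print(robot.state()["tcp_pos"],robot.state()["eef_rot"],d["wrist"]["position"])
E
```

```text
clock: 0.57
tcp_pos: [0.278, -0.4705, 0.3665]
eef_rot: [179.4, -0.0, 23.6]
force: [1.7, 0.7, 1.2]
gripper_width: 0.0855
gripper_force: 0.0
clock: 0.98
tcp_pos: [0.3639, -0.2901, 0.3607]
eef_rot: [-180.0, -0.0, 49.1]
force: [0.4, 0.6, -0.6]
gripper_width: 0.0851
gripper_force: 0.0
[ 0.36326964 -0.29031516  0.36150796] [1.79966712e+02 9.53219181e-03 4.90261655e+01] [ 0.40771173 -0.23715648  0.50423655]
```

View pics/wrist1.png

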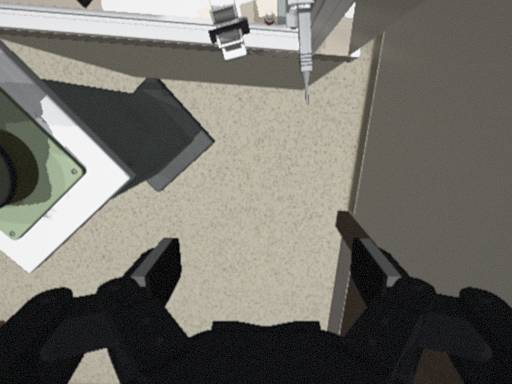

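The wrist view shows the probe with its tip at (307,102) and its handle running up to (303,10). The clip's black saddle is at (228,32) and the magnet post near (268,17). I'll go 0.12 m further along tool x.

```bash
python3 jog.py '[[0.04,0,0,0,0,0],[0.04,0,0,0,0,0],[0.03,0,0,0,0,0],[0,0,0,0,0,0]]'
python3 - <<'E'
from h import *
import pickle
d={n:snap(n,f"pics/{n}2.png") for n in("side","top","wrist")}
pickle.dump(d,open("c2.pkl","wb"));print(robot.state()["tcp_pos"],robot.state()["eef_rot"],d["wrist"]["position"])
w=d["wrist"]["color"][30:255,160:460,::-1]
cv2.imwrite("pics/w2c.png",cv2.resize(w,(800,600),interpolation=cv2.INTER_CUBIC))
E
```

```text
clock: 1.47
tcp_pos: [0.438, -0.2075, 0.3606]
eef_rot: [-180.0, -0.1, 49.0]
force: [-0.5, -0.6, 0.1]
gripper_width: 0.0853
gripper_force: 0.0
[ 0.43509915 -0.21052589  0.36082447] [-1.79974863e+02  7.56834095e-02  4.87631816e+01] [ 0.48038353 -0.15927003  0.50313809]
```

View pics/w2c.png

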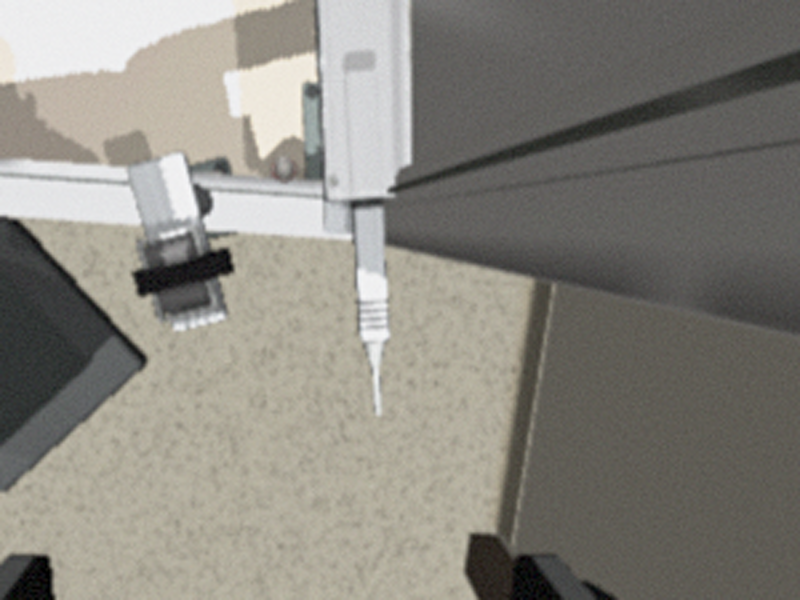

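The crop shows the needle tip at (378,414), the end of the cone at (375,340), the sleeve roof edge at about y=197 and the floor lip at (340,238). The black saddle bar runs from (135,280) to (232,262), with the clip's post above it at (160,175). Next I'll make a mosaic of the other views to triangulate.

Run:
```python
from h import *
import pickle
d1=pickle.load(open("c1.pkl","rb"));d2=pickle.load(open("c2.pkl","rb"))
z=lambda i,x,y,w,h,s:cv2.resize(np.ascontiguousarray(i[y:y+h,x:x+w,::-1]),(w*s,h*s),interpolation=cv2.INTER_CUBIC)
a=z(d1["wrist"]["color"],190,0,160,110,5)
b=z(d2["side"]["color"],220,125,80,50,5)
c=z(d2["top"]["color"],320,200,80,50,5)
m=np.vstack([a[:550],np.zeros((0,800,3),np.uint8)])
m=np.vstack([cv2.resize(a,(640,440)) .copy()]) ; m=np.hstack([m,np.zeros((440,160,3),np.uint8)])
# layout: top 4x crop of c1 wrist (640x350), bottom side & top at 5x
a=z(d1["wrist"]["color"],190,0,160,88,4)
m=np.zeros((600,800,3),np.uint8);m[:352,:640]=a;m[350:600,:400]=b;m[350:600,400:]=c
cv2.imwrite("pics/mos.png",m)
```

```text
(no output)
```

View pics/mos.png

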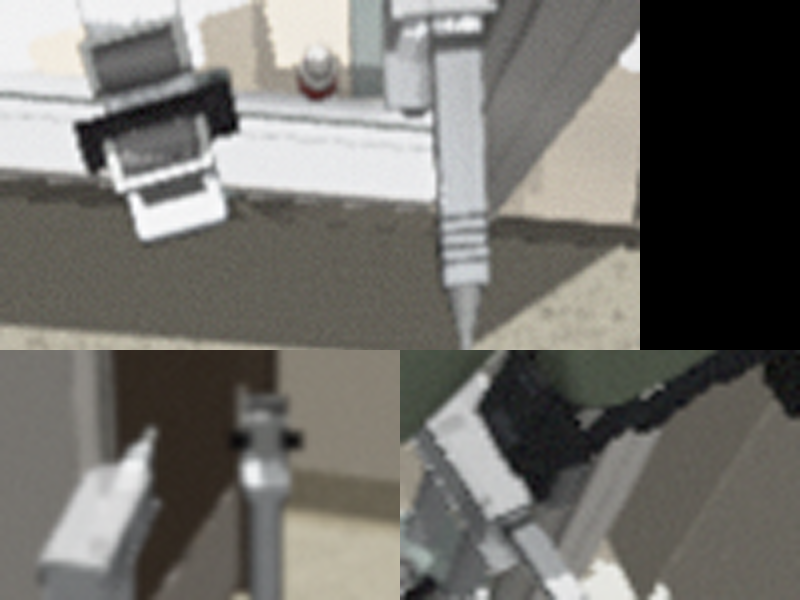

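The c1 crop shows the handle front at (466,283) and the sleeve mouth near (460,38). The side crop shows the saddle ends at (232,438) and (302,438), and the needle tip at (153,432).

```bash
cat > m.py <<'E'
from h import *
import pickle
d1=pickle.load(open("c1.pkl","rb"));d2=pickle.load(open("c2.pkl","rb"))
W1=lambda x,y:(d1["wrist"],(190+x/4-.4,y/4-.4))
W2=lambda x,y:(d2["wrist"],(160+x/2.667-.3,30+y/2.667-.3))
S=lambda x,y:(d2["side"],(220+x/5-.4,125+(y-350)/5-.4))
r=lambda v:np.round(v,4)
print("handle front",r(tri([W1(466,283),W2(375,338)])))
print("tip",r(tri([(d1["wrist"],(307,102)),W2(378,414)])),r(tri([(d1["wrist"],(307,102)),W2(378,414),S(155,430)])))
h=onz(*W2(370,212),.132);f=onz(*W2(375,338),.132);t=onz(*W2(378,414),.126)
print("probe dir",np.degrees(np.arctan2(*(h-t)[1::-1])),np.degrees(np.arctan2(*(h-f)[1::-1])),r(f),r(t))
for q in [(335,195),(411,165),(411,0),(325,0),(322,195),(373,195)]: print("roof",q,r(onz(*W2(*q),.151)),r(onz(*W2(*q),.12)))
e1=tri([S(300,438),W2(135,280)]);e2=tri([S(232,438),W2(232,262)]);print("clip",r(e1),r(e2),r((e1+e2)/2),np.linalg.norm(e1-e2),np.degrees(np.arctan2(*(e2-e1)[1::-1])))
e1=onz(*W2(135,280),.165);e2=onz(*W2(232,262),.165);print("clip z",r(e1),r(e2),r((e1+e2)/2),np.linalg.norm(e1-e2),np.degrees(np.arctan2(*(e2-e1)[1::-1])))
E
python3 m.py
```

```text
handle front [ 0.4789 -0.23    0.1289]
tip [ 0.456  -0.2591  0.135 ] [ 0.4553 -0.2599  0.1267]
probe dir 53.36122300937887 52.98201951179766 [ 0.4789 -0.2294  0.132 ] [ 0.4554 -0.2616  0.126 ]
roof (335, 195) [ 0.5058 -0.1652  0.151 ] [ 0.508  -0.1658  0.12  ]
roof (411, 165) [ 0.5388 -0.1775  0.151 ] [ 0.544  -0.1791  0.12  ]
roof (411, 0) [ 0.5791 -0.127   0.151 ] [ 0.5878 -0.1242  0.12  ]
roof (325, 0) [ 0.5523 -0.1036  0.151 ] [ 0.5586 -0.0987  0.12  ]
roof (322, 195) [ 0.5014 -0.1615  0.151 ] [ 0.5033 -0.1616  0.12  ]
roof (373, 195) [ 0.5184 -0.1763  0.151 ] [ 0.5217 -0.1778  0.12  ]
clip [ 0.4153 -0.1342  0.1631] [ 0.4515 -0.1561  0.1622] [ 0.4334 -0.1451  0.1627] 0.042288835128932625 -31.073464236878657
clip z [ 0.4163 -0.1347  0.165 ] [ 0.4533 -0.1568  0.165 ] [ 0.4348 -0.1457  0.165 ] 0.04313044836319095 -30.91411761821405
```

```bash
cat >> m.py <<'E'
print("---")
s=pickle.load(open("c0.pkl","rb"))["side"]
for q in [(110,370),(150,310),(205,240),(228,205),(240,165),(273,170)]: print("wallbase",q,r(onz(s,q,0)))
for q in [(388,190),(540,275),(800,330),(510,540),(400,185),(800,55)]: print(q,[r(onz(*W2(*q),z)) for z in(0,.15,.3)])
for P in [(.4955,-.2065,.14),(.5387,-.2408,.14),(.55,-.25,.2)]: print(P,"px crop",[(a-b)*2.667 for a,b in zip(proj(d2["wrist"],P),(160,30))])
E
python3 m.py | sed '1,/---/d'
```

```text
wallbase (110, 370) [1.0031 0.2733 0.    ]
wallbase (150, 310) [0.9046 0.1684 0.    ]
wallbase (205, 240) [0.7186 0.0022 0.    ]
wallbase (228, 205) [ 0.6    -0.1212  0.    ]
wallbase (240, 165) [ 0.4634 -0.3355  0.    ]
wallbase (273, 170) [ 0.3756 -0.2464  0.    ]
(388, 190) [array([ 0.5437, -0.1874,  0.    ]), array([ 0.5248, -0.179 ,  0.15  ]), array([ 0.5059, -0.1706,  0.3   ])]
(540, 275) [array([ 0.5848, -0.293 ,  0.    ]), array([ 0.5537, -0.2531,  0.15  ]), array([ 0.5225, -0.2133,  0.3   ])]
(800, 330) [array([ 0.693 , -0.4348,  0.    ]), array([ 0.6296, -0.3527,  0.15  ]), array([ 0.5662, -0.2705,  0.3   ])]
(510, 540) [array([ 0.4595, -0.4295,  0.    ]), array([ 0.4657, -0.3489,  0.15  ]), array([ 0.4719, -0.2684,  0.3   ])]
(400, 185) [array([ 0.5513, -0.1901,  0.    ]), array([ 0.5301, -0.1809,  0.15  ]), array([ 0.509 , -0.1717,  0.3   ])]
(800, 55) [array([ 0.7792, -0.2904,  0.    ]), array([ 0.6901, -0.2513,  0.15  ]), array([ 0.601 , -0.2122,  0.3   ])]
(0.4955, -0.2065, 0.14) px crop [np.float64(372.62478970378305), np.float64(279.7108760255421)]
(0.5387, -0.2408, 0.14) px crop [np.float64(490.67314368614825), np.float64(274.05688538984634)]
(0.55, -0.25, 0.2) px crop [np.float64(568.4541911334867), np.float64(282.6485622239013)]
```

```bash
cat >> m.py <<'E'
print("+++")
c0=pickle.load(open("c0.pkl","rb"));t=c0["top"]
def plane(c,a,b):
    p,x=ray(c,a);_,y=ray(c,b);n=np.cross(x,y);return n/np.linalg.norm(n),p
# vertical-edge azimuths
def az(c,q):
    p,d_=ray(c,q);return p[:2],d_[:2]/np.linalg.norm(d_[:2]),d_
for ts in [(376,194),(390,180),(430,110),(460,100),(366,230)]:
  for ss in [(236,60),(240,120)]:
    p,a,_=az(t,ts);q,b,_=az(s,ss);k=np.linalg.solve(np.c_[a,-b],q-p);P=p+a*k[0]
    zt=p;D=ray(t,ts)[1];z=.8856+D[2]*k[0]/np.linalg.norm(D[:2]);print(ts,ss,r(P),"z",r(z))
g=lambda im:cv2.cvtColor(im,cv2.COLOR_RGB2GRAY)
a,b=g(d2["wrist"]["color"]),g(d1["wrist"]["color"])
pts=cv2.goodFeaturesToTrack(a[:300],60,.02,8)
n,st,e=cv2.calcOpticalFlowPyrLK(a,b,pts,pts-np.float32([[-3,80]])*1,winSize=(21,21),maxLevel=3,flags=cv2.OPTFLOW_USE_INITIAL_FLOW)
m_,s2,_=cv2.calcOpticalFlowPyrLK(b,a,n,pts,winSize=(21,21),maxLevel=3,flags=cv2.OPTFLOW_USE_INITIAL_FLOW) if 0 else (None,st,None)
for p,q,o in zip(pts[:,0],n[:,0],st[:,0]):
    if o and p[0]>295 and q[1]>0:
        X=tri([(d2["wrist"],p),(d1["wrist"],q)]);err=np.linalg.norm(proj(d2["wrist"],X)-p)
        if err<1.5: print("trk",p.round(0),q.round(0),r(X))
E
python3 m.py | sed '1,/+++/d'
```

```text
(376, 194) (236, 60) [ 0.5163 -0.201 ] z 0.3291
(376, 194) (240, 120) [ 0.5129 -0.2007] z 0.3339
(390, 180) (236, 60) [ 0.5121 -0.2109] z 0.3879
(390, 180) (240, 120) [ 0.5087 -0.2106] z 0.3922
(430, 110) (236, 60) [ 0.511  -0.2136] z 0.5546
(430, 110) (240, 120) [ 0.5075 -0.2132] z 0.5575
(460, 100) (236, 60) [ 0.5009 -0.2374] z 0.5903
(460, 100) (240, 120) [ 0.4974 -0.2368] z 0.593
(366, 230) (236, 60) [ 0.51   -0.2158] z 0.2016
(366, 230) (240, 120) [ 0.5066 -0.2155] z 0.2076
trk [306. 101.] [310.   5.] [ 0.5265 -0.1796  0.1314]
trk [337. 231.] [339. 212.] [ 0.3782 -0.8111 -0.8038]
trk [345. 229.] [347. 210.] [ 0.4141 -0.8308 -0.8083]
trk [302. 108.] [308.  12.] [ 0.518  -0.1833  0.1351]
trk [313.  91.] [315.  32.] [ 0.5765 -0.1867 -0.0896]
trk [296. 143.] [302.  54.] [ 0.4857 -0.2126  0.1301]
```

```bash
cat >> m.py <<'E'
print("===")
print(tri([(s,(210,102)),(t,(343,135))]), onz(*W2(550,285),-.805),onz(*W2(540,275),-.805),onz(*W2(800,330),-.805),onz(*W2(510,540),-.805))
E
python3 m.py | sed '1,/===/d'
python3 - <<'E'
from h import *
st=robot.state();M=rot(st["eef_rot"])
y=np.radians(53);T=np.array([.4955,-.2065,.2])
print(st["tcp_pos"],st["eef_rot"],M.T@(T-st["tcp_pos"]))
E
```

```text
[ 0.63033698 -0.0974314   0.33324419] [ 0.75480275 -0.53150516 -0.805     ] [ 0.75184795 -0.50692254 -0.805     ] [ 1.03329064 -0.87575159 -0.805     ] [ 0.42598057 -0.8617689  -0.805     ]
[ 0.43509915 -0.21052589  0.36082447] [-1.79974863e+02  7.56834095e-02  4.87631816e+01] [0.04305443 0.04283769 0.16074896]
```

```bash
cat > go.py <<'E'
import sys
from h import *
# go.py gx gy gz yaw lean : grasp point target; prints rotvec (tool) and then translation in the target tool axes
def target(yaw,lean): return R.from_euler('xyz',[180,0,yaw],degrees=True).as_matrix()@R.from_euler('y',lean,degrees=True).as_matrix()
if __name__=="__main__":
    g=np.array(sys.argv[1:4],float);yaw,lean=map(float,sys.argv[4:6])
    s=robot.state();C=rot(s["eef_rot"]);T=target(yaw,lean)
    p=g+.019*T[:,2]
    print("q",s["qpos"].round(1),"tcp",s["tcp_pos"].round(4),"grasp",(s["tcp_pos"]-.019*C[:,2]).round(4),"F",s["force"].round(1))
    print("target tcp",p.round(4),"rot",R.from_matrix(C.T@T).as_rotvec(degrees=True).round(2),"yaw/lean now",np.degrees(np.arctan2(C[1,0],C[0,0])).round(2),np.degrees(np.arcsin(-C[2,0])).round(2))
    print("d in target axes (after pure rot)",(T.T@(p-s["tcp_pos"])).round(4),"in cur axes",(C.T@(p-s["tcp_pos"])).round(4))
    print("world-z in target axes",T[2].round(3))
E
python3 go.py 0.4862 -0.2197 0.126 53 25
python3 - <<'E'
from h import *
import pickle
s=pickle.load(open("c0.pkl","rb"))["side"]
for q in [(345,222),(350,100),(350,185),(312,180),(312,140)]: print(q,[onz(s,q,z).round(3) for z in (0,.15,.3)])
E
```

```text
q [-27.1   6.7  86.6  -0.1  86.8  14.1] tcp [ 0.4351 -0.2105  0.3608] grasp [ 0.4351 -0.2105  0.3798] F [-0.4  0.4  0.3]
target tcp [ 0.491  -0.2133  0.1088] rot [ 0.9  25.06 -4.18] yaw/lean now 48.76 0.08
d in target axes (after pure rot) [-0.078   0.0463  0.2417] in cur axes [0.0351 0.044  0.252 ]
world-z in target axes [ 0.423  0.    -0.906]
(345, 222) [array([0.338, 0.113, 0.   ]), array([0.473, 0.262, 0.15 ]), array([0.609, 0.411, 0.3  ])]
(350, 100) [array([-0.317, -0.697,  0.   ]), array([-0.03 , -0.361,  0.15 ]), array([ 0.257, -0.024,  0.3  ])]
(350, 185) [array([ 0.201, -0.039,  0.   ]), array([0.368, 0.145, 0.15 ]), array([0.535, 0.329, 0.3  ])]
(312, 180) [array([ 0.293, -0.124,  0.   ]), array([0.438, 0.08 , 0.15 ]), array([0.584, 0.283, 0.3  ])]
(312, 140) [array([ 0.118, -0.388, -0.   ]), array([ 0.304, -0.123,  0.15 ]), array([0.491, 0.142, 0.3  ])]
```

```bash
python3 jog.py '[[0.0175,0.022,0,0,0,0],[0.0175,0.022,0,0,0,0],[0,0,0,0.2,6.3,-1],[0,0,0,0.2,6.3,-1],[0,0,0,0.2,6.3,-1]]' 0.04; python3 jog.py '[[0,0,0,0.2,6.2,-1],[0,0,0,0,0,0],[0,0,0,0,0,0]]' ; python3 go.py 0.4862 -0.2197 0.126 53 25
```

```text
clock: 2.03
tcp_pos: [0.4916, -0.2136, 0.3616]
eef_rot: [180.0, -19.1, 51.8]
force: [-0.9, 0.1, -0.4]
gripper_width: 0.0401
gripper_force: 0.0
clock: 2.28
tcp_pos: [0.49, -0.2146, 0.3605]
eef_rot: [-180.0, -25.0, 52.5]
force: [-0.6, 0.1, -0.8]
gripper_width: 0.0399
gripper_force: 0.0
q [-39.5  10.5  86.1  25.1  84.9  -4.6] tcp [ 0.49   -0.2146  0.3605] grasp [ 0.4851 -0.221   0.3778] F [-0.6  0.1 -0.8]
target tcp [ 0.491  -0.2133  0.1088] rot [ 0.19  0.01 -0.42] yaw/lean now 52.54 -24.99
d in target axes (after pure rot) [-0.1049 -0.      0.2289] in cur axes [-0.1048 -0.      0.2289]
world-z in target axes [ 0.423  0.    -0.906]
```

```bash
python3 jog.py '[[-0.017,0,0.036,0,0,0],[-0.017,0,0.036,0,0,0],[-0.017,0,0.036,0,0,0],[-0.017,0,0.036,0,0,-0.4],[0,0,0,0,0,0]]'; python3 jog.py '[[0,0,0,0,0,0]]'; python3 go.py 0.4862 -0.2197 0.126 53 25
python3 - <<'E'
from h import *
import pickle
d={n:snap(n) for n in("side","top","wrist")}
pickle.dump(d,open("c3.pkl","wb"))
m=np.zeros((600,800,3),np.uint8)
m[:384,:512]=d["wrist"]["color"][:,:,::-1]
z=lambda i,x,y,w,h,s:cv2.resize(np.ascontiguousarray(i[y:y+h,x:x+w,::-1]),(w*s,h*s),interpolation=cv2.INTER_CUBIC)
m[384:600,:288]=z(d["side"]["color"],216,110,72,54,4)
m[:384,512:800]=z(d["side"]["color"],216,70,72,96,4)
m[384:600,288:688]=z(d["top"]["color"],320,190,100,54,4)
cv2.imwrite("pics/m3.png",m)
E
```

```text
clock: 2.7
tcp_pos: [0.4877, -0.2099, 0.1952]
eef_rot: [-179.4, -25.0, 53.1]
force: [-0.3, 1.4, -1.1]
gripper_width: 0.04
gripper_force: 0.0
clock: 2.78
tcp_pos: [0.4914, -0.2119, 0.2016]
eef_rot: [179.9, -25.1, 53.3]
force: [0.2, -0.9, -0.4]
gripper_width: 0.0401
gripper_force: 0.0
q [-39.2  16.1 102.   27.7  65.6 -14.9] tcp [ 0.4914 -0.2119  0.2016] grasp [ 0.4865 -0.2184  0.2188] F [ 0.2 -0.9 -0.4]
target tcp [ 0.491  -0.2133  0.1088] rot [-0.03 -0.09  0.26] yaw/lean now 53.29 -25.09
d in target axes (after pure rot) [-0.0404  0.0006  0.0836] in cur axes [-0.0405  0.0004  0.0835]
world-z in target axes [ 0.423  0.    -0.906]
```

View pics/m3.png

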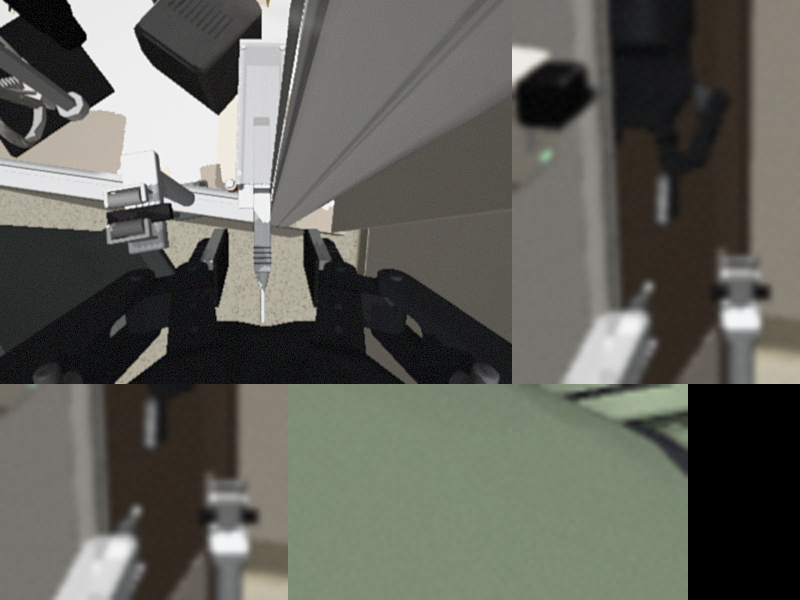

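The wrist picture shows the probe between the open fingers: tip at (262,322), handle front at (262,270), mouth at y≈187. The wall's edge stands at about x=275, beside the sleeve, so the lean is needed; the gripper clears it in the side crops. I'll check the probe line numerically.

Run:
```python
from h import *
import pickle
d=pickle.load(open("c3.pkl","rb"));w=d["wrist"];d1=pickle.load(open("c2.pkl","rb"))["wrist"]
t=onz(w,(262.5,321),.126);f=onz(w,(262,273),.132);b=onz(w,(262,192),.132);m=onz(w,(258,187),.151)
print(t,f,b,m,np.degrees(np.arctan2(*(b-t)[1::-1])))
W2=lambda x,y:(d1,(160+x/2.667-.3,30+y/2.667-.3))
print("front",tri([W2(375,338),(w,(262,273))]))
c=[onz(w,p,.165) for p in((107,216),(173,210))];print("clip",c,(c[0]+c[1])/2,np.degrees(np.arctan2(*(c[1]-c[0])[1::-1])))
print("wall end z0",onz(w,(273,226),0.0),onz(w,(336,234),0))
```

```text
[ 0.45568153 -0.26119344  0.126     ] [ 0.47743138 -0.23130373  0.132     ] [ 0.51580118 -0.1796821   0.132     ] [ 0.51374072 -0.17748018  0.151     ] 53.588930477738884
front [ 0.47793546 -0.23133395  0.12481807]
clip [array([ 0.41674864, -0.1340427 ,  0.165     ]), array([ 0.45541536, -0.15766824,  0.165     ])] [ 0.436082   -0.14585547  0.165     ] -31.42511381894463
wall end z0 [ 0.51429578 -0.20442417  0.        ] [ 0.57196188 -0.25994928  0.        ]
```

```bash
python3 jog.py '[[-0.0103,0,0.021,0,0,0],[-0.0103,0,0.021,0,0,0],[-0.0103,0,0.021,0,0,0],[-0.0103,0,0.0205,0,0,0],[0,0,0,0,0,0]]'; python3 jog.py '[[0,0,0,0,0,0],[0,0,0,0,0,0]]';python3 go.py 0.4855 -0.221 0.126 53.2 25
```

```text
clock: 3.35
tcp_pos: [0.4901, -0.214, 0.1076]
eef_rot: [179.9, -25.1, 53.3]
force: [-0.8, -0.2, 0.3]
gripper_width: 0.0398
gripper_force: 0.0
clock: 3.52
tcp_pos: [0.4922, -0.2154, 0.1114]
eef_rot: [179.4, -25.1, 53.5]
force: [1.1, -0.2, -0.2]
gripper_width: 0.04
gripper_force: 0.0
q [-39.5  21.8 108.7  31.4  54.6 -22.4] tcp [ 0.4922 -0.2154  0.1114] grasp [ 0.4873 -0.2217  0.1286] F [ 1.1 -0.2 -0.2]
target tcp [ 0.4903 -0.2146  0.1088] rot [ 0.47 -0.11  0.24] yaw/lean now 53.47 -25.11
d in target axes (after pure rot) [-0.0016 -0.002   0.0021] in cur axes [-0.0015 -0.002   0.0021]
world-z in target axes [ 0.423  0.    -0.906]
```

```bash
python3 jog.py '[[0,-0.001,0.001,0,0,0],[0,0,0,0,0,0],[0,0,0,0,0,0],[0,0,0,0,0,0],[0,0,0,0,0,0]]' 0.0 100; python3 jog.py '[[0,0,0,0,0,0],[0,0,0,0,0,0],[0,0,0,0,0,0]]';python3 go.py 0.4855 -0.221 0.126 53.2 25
```

```text
clock: 3.93
tcp_pos: [0.4908, -0.2138, 0.1093]
eef_rot: [179.6, -25.1, 53.4]
force: [-1.8, -1.0, 6.7]
gripper_width: 0.0121
gripper_force: 97.7
clock: 4.18
tcp_pos: [0.4908, -0.2138, 0.1093]
eef_rot: [179.6, -25.1, 53.4]
force: [-1.3, -0.6, 6.1]
gripper_width: 0.0122
gripper_force: 97.7
q [-39.4  21.9 109.   31.5  54.4 -22.6] tcp [ 0.4908 -0.2138  0.1093] grasp [ 0.4858 -0.2202  0.1265] F [-1.3 -0.6  6.1]
target tcp [ 0.4903 -0.2146  0.1088] rot [ 0.35 -0.15  0.17] yaw/lean now 53.39 -25.15
d in target axes (after pure rot) [-0.0011  0.0001  0.0001] in cur axes [-0.0011  0.0001  0.0001]
world-z in target axes [ 0.423  0.    -0.906]
```

```bash
python3 jog.py '[[0.0013,0,-0.0027,0,0,0],[-0.0145,0,-0.0068,0,0,0],[-0.0181,0,-0.0085,0,0,0],[-0.0181,0,-0.0085,0,0,0],[-0.0181,0,-0.0085,0,0,0]]'; python3 jog.py '[[-0.0181,0,-0.0085,0,0,0],[0,0,0,0,0,0]]';python3 go.py 0.38 -0.118 0.27 -31 25
```

```text
clock: 4.6
tcp_pos: [0.4439, -0.2746, 0.1109]
eef_rot: [179.7, -25.1, 53.4]
force: [-0.0, 0.1, -0.3]
gripper_width: 0.0121
gripper_force: 97.5
clock: 4.77
tcp_pos: [0.4314, -0.2929, 0.1108]
eef_rot: [179.7, -25.0, 53.2]
force: [0.6, 0.1, 0.0]
gripper_width: 0.0121
gripper_force: 97.5
q [-50.1  22.6 107.4  28.7  59.2 -30.1] tcp [ 0.4314 -0.2929  0.1108] grasp [ 0.4265 -0.2993  0.128 ] F [0.6 0.1 0. ]
target tcp [ 0.3869 -0.1221  0.2528] rot [-35.3   -0.21  76.31] yaw/lean now 53.22 -24.99
d in target axes (after pure rot) [-0.0542 -0.1235 -0.182 ] in cur axes [ 0.1598 -0.1374 -0.083 ]
world-z in target axes [ 0.423  0.    -0.906]
```

```bash
python3 jog.py '[[0.0165,0,-0.0355,0,0,0],[0.0165,0,-0.0355,0,0,0],[0.0165,0,-0.0355,0,0,0],[0.0165,0,-0.0355,0,0,0],[0,0,0,0,0,0]]'
python3 - <<'E'
from h import *
import pickle
w=pickle.load(open("c3.pkl","rb"))["wrist"];s=pickle.load(open("c0.pkl","rb"))["side"]
for q in [(340.7,189.5),(330,215),(345,175),(338,185)]:
    X=tri([(s,q),(w,(72,103))]);print(q,X,proj(s,X)-q)
for z in (0,.15,.3):print(onz(w,(72,103),z),onz(w,(60,0),z),onz(w,(20,0),z))
E
python3 go.py 0.385 -0.15 0.28 53 25
```

```text
clock: 5.18
tcp_pos: [0.4346, -0.2918, 0.2755]
eef_rot: [178.8, -25.0, 53.8]
force: [0.0, -1.0, -0.2]
gripper_width: 0.0119
gripper_force: 97.8
(340.7, 189.5) [0.37322994 0.06374723 0.06857659] [-14.05458281   7.14282689]
(330, 215) [0.38693741 0.08569656 0.01599426] [-4.38182889  2.22012664]
(345, 175) [0.36845866 0.0501475  0.09917142] [-18.87550514   9.68436031]
(338, 185) [0.37642427 0.05448219 0.07934816] [-13.91479935   7.12248313]
[3.95970298e-01 9.01269111e-02 5.55111512e-17] [0.46303641 0.2386095  0.        ] [0.41689481 0.27238936 0.        ]
[ 0.43587253 -0.03488103  0.15      ] [0.47520155 0.05219237 0.15      ] [0.44814312 0.07200161 0.15      ]
[ 0.47577477 -0.15988897  0.3       ] [ 0.48736669 -0.13422476  0.3       ] [ 0.47939143 -0.12838614  0.3       ]
q [-49.8  13.6  94.2  25.1  78.3 -19.8] tcp [ 0.4346 -0.2918  0.2755] grasp [ 0.4295 -0.298   0.2928] F [ 0.  -1.  -0.2]
target tcp [ 0.3898 -0.1436  0.2628] rot [ 0.9  -0.03  0.69] yaw/lean now 53.76 -25.02
d in target axes (after pure rot) [ 0.0775 -0.1249  0.0502] in cur axes [ 0.0789 -0.1247  0.0483]
world-z in target axes [ 0.423  0.    -0.906]
```

```bash
python3 jog.py '[[0.021,-0.031,0.0098,0,0,0],[0.021,-0.031,0.0098,0,0,0],[0.021,-0.031,0.0098,0,0,0],[0.021,-0.031,0.0098,0,0,0],[0,0,0,-2.95,0,6.35]]'; python3 jog.py '[[0,0,0,-2.95,0,6.35],[0,0,0,-2.95,0,6.35],[0,0,0,-2.95,0,6.35],[0,0,0,-2.95,0,6.35],[0,0,0,-2.95,0,6.35]]';python3 jog.py '[[0,0,0,-2.95,0,6.35],[0,0,0,-2.95,0,6.35],[0,0,0,-2.95,0,6.35],[0,0,0,-2.95,0,6.35],[0,0,0,0,0,0]]';python3 go.py 0.388 -0.118 0.27 -31 25
```

```text
clock: 5.6
tcp_pos: [0.3855, -0.1362, 0.2664]
eef_rot: [-179.9, -25.2, 46.4]
force: [-1.0, 0.2, -1.1]
gripper_width: 0.0118
gripper_force: 97.9
clock: 6.02
tcp_pos: [0.3873, -0.141, 0.2667]
eef_rot: [180.0, -25.2, 10.9]
force: [-0.6, 0.6, -1.1]
gripper_width: 0.0123
gripper_force: 98.0
clock: 6.43
tcp_pos: [0.3871, -0.1398, 0.2663]
eef_rot: [-179.9, -25.0, -13.5]
force: [0.1, 0.2, -1.3]
gripper_width: 0.0121
gripper_force: 98.0
q [-25.4 -10.2 120.4   7.1  45.4  74.3] tcp [ 0.3871 -0.1398  0.2663] grasp [ 0.3792 -0.1379  0.2835] F [ 0.1  0.2 -1.3]
target tcp [ 0.3949 -0.1221  0.2528] rot [-7.46  0.02 15.82] yaw/lean now -13.54 -25.0
d in target axes (after pure rot) [-0.0079 -0.0191  0.0112] in cur axes [-0.0026 -0.019   0.0137]
world-z in target axes [ 0.423  0.    -0.906]
```

```bash
python3 jog.py '[[0,0,0,-2.5,0,5.3],[0,0,0,-2.5,0,5.3],[0,0,0,-2.5,0,5.3],[-0.005,-0.02,0.018,0,0,0],[0,0,0,0,0,0]]'; python3 jog.py '[[0,0,0,0,0,0],[0,0,0,0,0,0]]'; python3 go.py 0.3896 -0.1184 0.22 -31 25
python3 - <<'E'
from h import *
import pickle
d={n:snap(n) for n in("side","top","wrist")}
pickle.dump(d,open("c4.pkl","wb"))
z=lambda i,x,y,w,h,s:cv2.resize(np.ascontiguousarray(i[y:y+h,x:x+w,::-1]),(w*s,h*s),interpolation=cv2.INTER_CUBIC)
m=np.zeros((600,800,3),np.uint8)
m[:,:500]=z(d["wrist"]["color"],190,90,125,150,4)
m[:300,500:]=z(d["side"]["color"],240,105,60,60,5)
cv2.imwrite("pics/m4.png",m)
E
```

```text
clock: 6.85
tcp_pos: [0.3994, -0.1234, 0.2452]
eef_rot: [179.9, -24.6, -29.2]
force: [-0.2, -0.7, -0.9]
gripper_width: 0.012
gripper_force: 98.0
clock: 7.02
tcp_pos: [0.3997, -0.1258, 0.248]
eef_rot: [179.9, -24.9, -29.5]
force: [0.1, 0.1, -0.9]
gripper_width: 0.012
gripper_force: 98.0
q [-14.1  -8.1 121.6  -9.5  42.8 111. ] tcp [ 0.3997 -0.1258  0.248 ] grasp [ 0.3928 -0.1218  0.2652] F [ 0.1  0.1 -0.9]
target tcp [ 0.3965 -0.1225  0.2028] rot [-0.58  0.11  1.38] yaw/lean now -29.47 -24.89
d in target axes (after pure rot) [-0.0231 -0.0011  0.0391] in cur axes [-0.023  -0.0013  0.0391]
world-z in target axes [ 0.423  0.    -0.906]
```

View pics/m4.png

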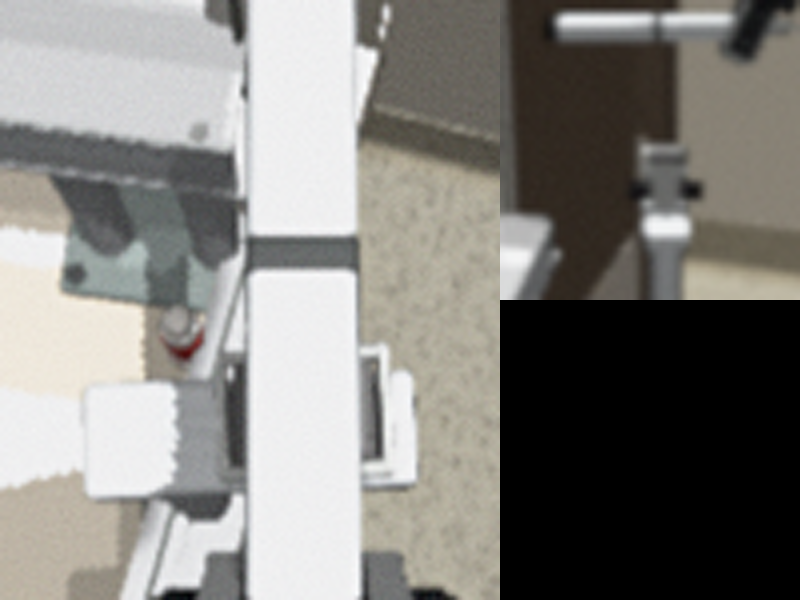

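The wrist crop shows the dark band centred at crop (303,252), the handle centre line at x≈303 and the clip jaws from y=345 to 487 either side of it. The side crop has the band at (658,27) directly above the saddle at (666,189), and the probe is level.

Run:
```python
from h import *
import pickle
d=pickle.load(open("c4.pkl","rb"));w=d["wrist"];s=d["side"]
Wp=lambda x,y:(w,(190+x/4-.4,90+y/4-.4));Sp=lambda x,y:(s,(240+(x-500)/5-.4,105+y/5-.4))
b=tri([Wp(303,252),Sp(658,26)]);print("band",b, proj(s,b)-Sp(658,26)[1])
st=robot.state();C=rot(st["eef_rot"]);g=st["tcp_pos"]-.019*C[:,2];print("grasp",g,"band-grasp",b-g,np.linalg.norm((b-g)[:2]),"yaw",np.degrees(np.arctan2(*(b-g)[1::-1])))
for z in(.265,.272): print(onz(*Wp(303,252),z),"dir",np.degrees(np.arctan2(*(onz(*Wp(302,20),z)-onz(*Wp(303.5,580),z))[1::-1])))
for q in [(230,415),(387,415),(306,415)]: print("jaw",onz(*Wp(*q),.185))
print("px of clip",[proj(w,P) for P in([.4348,-.1456,.185],)])
print("side: saddle ends",onz(*Sp(632,188),.165),onz(*Sp(702,188),.165))
```

```text
band [ 0.43814837 -0.14800921  0.26562904] [-0.58599677 -0.19851096]
grasp [ 0.39284885 -0.12238042  0.26585597] band-grasp [ 0.04529952 -0.02562879 -0.00022692] 0.05204691530563388 yaw -29.499573011000336
[ 0.43986062 -0.1491642   0.265     ] dir -29.431583485695377
[ 0.43793346 -0.1480823   0.272     ] dir -29.431583485695345
jaw [ 0.44004689 -0.1326334   0.185     ]
jaw [ 0.42480738 -0.15946327  0.185     ]
jaw [ 0.43266949 -0.14562166  0.185     ]
px of clip [array([264.73895307, 191.04168239])]
side: saddle ends [ 0.45251201 -0.15040337  0.165     ] [ 0.41551858 -0.13009608  0.165     ]
```

```bash
python3 jog.py '[[-0.0043,-0.0013,-0.002,-0.68,0,1.45],[-0.0085,0,0.0181,0,0,0],[-0.0085,0,0.0181,0,0,0],[-0.0085,0,0.0181,0,0,0],[0,0,0,0,0,0]]' - 120; python3 jog.py '[[0,0,0,0,0,0],[0,0,0,0,0,0]]'; python3 go.py 0.3896 -0.1184 0.171 -31 25;python3 - <<'E'
from h import *
import pickle
d={n:snap(n) for n in("side","wrist")}
pickle.dump(d,open("c5.pkl","wb"))
z=lambda i,x,y,w,h,s:cv2.resize(np.ascontiguousarray(i[y:y+h,x:x+w,::-1]),(w*s,h*s),interpolation=cv2.INTER_CUBIC)
m=np.zeros((600,800,3),np.uint8)
m[:,:500]=z(d["wrist"]["color"],190,90,125,150,4)
m[:300,500:]=z(d["side"]["color"],240,105,60,60,5)
cv2.imwrite("pics/m5.png",m)
for i in range(4):
    s=robot.state();C=rot(s["eef_rot"]);print((s["tcp_pos"]-.019*C[:,2]).round(4))
    snap("side")
E
```

```text
clock: 7.58
tcp_pos: [0.3933, -0.1221, 0.1848]
eef_rot: [179.8, -24.5, -31.2]
force: [-0.6, 0.5, -1.7]
gripper_width: 0.0121
gripper_force: 119.3
clock: 7.75
tcp_pos: [0.3972, -0.1228, 0.1896]
eef_rot: [-180.0, -25.1, -31.2]
force: [0.1, -0.3, -1.2]
gripper_width: 0.0117
gripper_force: 119.4
q [-12.9  -4.5 128.2 -14.1  33.1 118.6] tcp [ 0.3972 -0.1228  0.1896] grasp [ 0.3903 -0.1186  0.2068] F [ 0.1 -0.3 -1.2]
target tcp [ 0.3965 -0.1225  0.1538] rot [ 0.09 -0.1  -0.21] yaw/lean now -31.23 -25.1
d in target axes (after pure rot) [-0.0158  0.0001  0.0321] in cur axes [-0.0158  0.0001  0.0321]
world-z in target axes [ 0.423  0.    -0.906]
[ 0.3904 -0.1185  0.207 ]
[ 0.3902 -0.1184  0.2069]
[ 0.3901 -0.1183  0.2066]
[ 0.3899 -0.1183  0.2064]
```

View pics/m5.png

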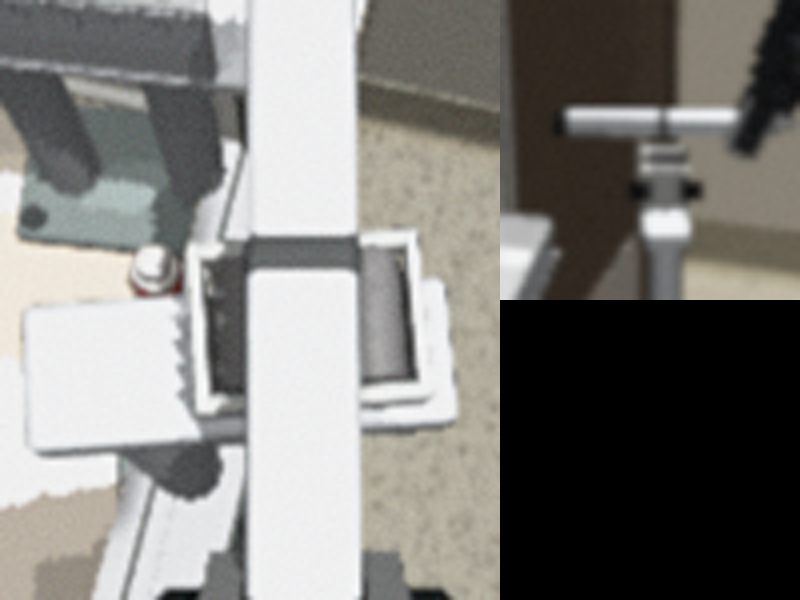

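The band sits centred over the jaws: band x=663 in the side crop against jaw centre 664. Laterally the handle needs about +1 mm in tool y. That was my tenth picture, so from here I use numbers only. Now I press.

```bash
python3 jog.py '[[-0.0021,0.001,0.0045,0,0,0],[-0.0021,0,0.0045,0,0,0],[-0.0021,0,0.0045,0,0,0],[0,0,0,0,0,0]]'; python3 jog.py '[[-0.0021,0,0.0045,0,0,0],[0,0,0,0,0,0],[0,0,0,0,0,0]]';python3 jog.py '[[-0.0021,0,0.0045,0,0,0],[0,0,0,0,0,0],[0,0,0,0,0,0]]'; python3 go.py 0.3896 -0.1184 0.171 -31 25
```

```text
clock: 8.38
tcp_pos: [0.3958, -0.1231, 0.1727]
eef_rot: [180.0, -25.0, -31.2]
force: [-1.8, 1.6, 2.7]
gripper_width: 0.0115
gripper_force: 120.2
clock: 8.63
tcp_pos: [0.3961, -0.1232, 0.1682]
eef_rot: [180.0, -25.0, -31.2]
force: [1.8, -2.0, -0.3]
gripper_width: 0.012
gripper_force: 119.4
clock: 8.88
tcp_pos: [0.3957, -0.1231, 0.163]
eef_rot: [180.0, -24.9, -31.2]
force: [2.2, -0.3, -1.6]
gripper_width: 0.0118
gripper_force: 119.4
q [-13.1  -2.4 131.  -16.   28.5 120.7] tcp [ 0.3957 -0.1231  0.163 ] grasp [ 0.3888 -0.1189  0.1802] F [ 2.2 -0.3 -1.6]
target tcp [ 0.3965 -0.1225  0.1538] rot [ 0.12  0.07 -0.16] yaw/lean now -31.18 -24.93
d in target axes (after pure rot) [-0.0035 -0.0009  0.0085] in cur axes [-0.0035 -0.0009  0.0085]
world-z in target axes [ 0.423  0.    -0.906]
```

```bash
python3 jog.py '[[-0.0017,0,0.0036,0,0,0],[0,0,0,0,0,0],[0,0,0,0,0,0]]'; python3 jog.py '[[-0.0013,0,0.0027,0,0,0],[0,0,0,0,0,0],[0,0,0,0,0,0]]';python3 jog.py '[[-0.0008,0,0.0018,0,0,0],[0,0,0,0,0,0],[0,0,0,0,0,0]]'; python3 go.py 0.3896 -0.1184 0.171 -31 25
```

```text
clock: 9.13
tcp_pos: [0.3953, -0.123, 0.1589]
eef_rot: [179.9, -24.9, -31.2]
force: [2.0, -0.6, -1.9]
gripper_width: 0.0116
gripper_force: 119.4
clock: 9.38
tcp_pos: [0.3948, -0.1229, 0.1555]
eef_rot: [179.9, -24.8, -31.2]
force: [1.4, 0.6, -4.0]
gripper_width: 0.0117
gripper_force: 119.1
clock: 9.63
tcp_pos: [0.3951, -0.123, 0.1547]
eef_rot: [179.9, -24.9, -31.2]
force: [-4.8, 3.8, 6.2]
gripper_width: 0.0117
gripper_force: 121.0
q [-13.   -1.6 131.9 -17.   27.  121.8] tcp [ 0.3951 -0.123   0.1547] grasp [ 0.3882 -0.1188  0.1719] F [-4.8  3.8  6.2]
target tcp [ 0.3965 -0.1225  0.1538] rot [ 0.14  0.05 -0.19] yaw/lean now -31.21 -24.95
d in target axes (after pure rot) [ 0.0005 -0.0011  0.0012] in cur axes [ 0.0005 -0.0011  0.0012]
world-z in target axes [ 0.423  0.    -0.906]
```

```bash
python3 jog.py '[[-0.0008,0,0.0016,0,0,0],[0,0,0,0,0,0],[0,0,0,0,0,0]]'; python3 go.py 0.3896 -0.1184 0.171 -31 25
python3 - <<'E'
from h import *
import pickle
d={n:snap(n) for n in("side","wrist")}
pickle.dump(d,open("c6.pkl","wb"))
# band rows in side image : dark column on handle
g=cv2.cvtColor(d["side"]["color"],cv2.COLOR_RGB2GRAY)
print(g[126:152:2,248:300:2])
E
```

```text
clock: 9.88
tcp_pos: [0.3954, -0.1231, 0.1541]
eef_rot: [180.0, -25.1, -31.2]
force: [-11.8, 5.8, 18.5]
gripper_width: 0.0119
gripper_force: 122.6
q [-13.   -1.6 132.  -17.2  26.7 122. ] tcp [ 0.3954 -0.1231  0.1541] grasp [ 0.3885 -0.1189  0.1713] F [-11.8   5.8  18.5]
target tcp [ 0.3965 -0.1225  0.1538] rot [ 0.11 -0.08 -0.21] yaw/lean now -31.23 -25.08
d in target axes (after pure rot) [ 0.0004 -0.001   0.0006] in cur axes [ 0.0004 -0.001   0.0006]
world-z in target axes [ 0.423  0.    -0.906]
[[ 45  40  41  41  43  41  43  42  42  42  45  46  44  49 119 130 131 129
  129 131 129 106  28  20  17  26]
 [ 41  40  44  43  41  42  43  42  42  43  44  44  45  49 120 128 130 130
  128 131 128  98  29  21  20  18]
 [ 42  41  40  42  40  42  41  42  41  43  45  45  45  48 118 132 130 129
  131 128 126  62  19  20  14  23]
 [ 42  42  41  43  42  43  41  41  40  49  78  50  46  51 121 131 128 130
  129 129 122  69  20  16  15  14]
 [ 41  40  43  40  41  39  42  41  41  53 131 131 123 123 115 125 129 130
  129 128  98  32  18  18  21  15]
 [ 42  39  40  86 125 127 126 126 125 128 146 109 102 101 100 129 131 133
  133 125  72  60  18  19  21  24]
 [ 41  41  33 157 230 232 234 234 235 235 229 159 143 161 190 218 218 222
  224 214 112  41  24  31  46  71]
 [ 43  42  24  85 128 130 130 129 127 127 125 112 107 109 120 138 145 150
  157 146  73  23  24  66 102 107]
 [ 41  42  36  54  74  76  76  71  70  62  63  87 103 101  85  84  91 101
   96  85  36  18  40 106 121 122]
 [ 41  43  40  40  41  43  41  41  43  24  33  80 105 100  62  50  90 128
  108  64  22  26  81 129 129 129]
 [ 41  42  41  41  41  41  43  42  41  42  95 120 125 133 161 129 128 130
  120  90  77  58 115 129 131 130]
 [118  61  42  41  41  42  43  42  41  43 152 231 234 235 229 134 122 121
  129 126 124 118 128 127 131 129]
 [181  93  40  39  42  43  43  42  41  49 145 241 243 243 239 136  96  95
  100 102 107 108 115 116 122 124]]
```

```bash
python3 jog.py '[[0.0005,0,-0.0011,0,0,0],[0,0,0,0,0,0]]'; python3 jog.py '[[0,0,0,0,0,0],[0,0,0,0,0,0],[0,0,0,0,0,0],[0,0,0,0,0,0]]' 0.04; python3 jog.py '[[0,0,-0.02,0,0,0],[0,0,-0.035,0,0,0],[0,0,-0.035,0,0,0],[0,0,-0.035,0,0,0],[0,0,0,0,0,0]]'
python3 - <<'E'
from h import *
import pickle
d={n:snap(n) for n in("side","wrist")}
pickle.dump(d,open("c7.pkl","wb"))
g=cv2.cvtColor(d["side"]["color"],cv2.COLOR_RGB2GRAY)
print(g[130:148:2,240:300:2])
E
python3 go.py 0.4786 -0.1727 0.30 149 0
```

```text
clock: 10.15
tcp_pos: [0.3954, -0.1231, 0.1546]
eef_rot: [180.0, -25.0, -31.2]
force: [-6.4, 3.0, 8.4]
gripper_width: 0.0113
gripper_force: 120.7
clock: 10.48
tcp_pos: [0.3957, -0.1231, 0.1536]
eef_rot: [180.0, -25.0, -31.2]
force: [0.3, 0.1, -0.5]
gripper_width: 0.04
gripper_force: 0.0
clock: 10.9
tcp_pos: [0.3523, -0.0955, 0.2736]
eef_rot: [-179.7, -25.6, -31.3]
force: [1.7, -0.6, 0.2]
gripper_width: 0.0401
gripper_force: 0.0
[[ 86  68  41  42  42  41  42  42  42  41  39  41  42  41  43  44  43  50
  118 128 128 130 130 131 130 131 129 131 128 131]
 [ 87  74  42  43  40  42  39  42  41  39  41  41  40  47  77  52  45  50
  120 128 131 129 131 129 130 130 130 130 130 132]
 [ 84  74  40  42  43  42  40  41  42  41  41  41  42  51 132 129 124 124
  121 126 131 130 129 129 130 129 130 131 130 131]
 [ 93  80  42  41  42  44  44  86 126 124 100  93  95  97 131 109 103 102
  105 136 133 132 131 132 131 130 132 132 130 130]
 [ 89  81  43  40  40  41  42 167 235 235 227 225 225 225 221 158 145 160
  191 223 218 218 220 218 189 195 206 198 143 125]
 [ 91  86  43  42  42  39  23  86 129 128 128 126 126 126 126 111 107 110
  118 135 140 143 143 142 120 121 133 147 134 114]
 [ 98  87  44  42  41  41  35  52  71  70  71  70  71  71  70  88 104 100
   84  81  91 101 101 101  85  91  93 111 117 127]
 [ 96  87  44  40  41  42  43  40  41  41  41  42  39  27  37  80 103 101
   62  51  89 127 129 130 127 129 129 128 130 132]
 [104  89  47  44  42  39  42  42  40  41  41  40  41  42  93 120 126 134
  163 127 128 131 131 130 130 129 129 131 129 129]]
q [ -9.  -14.8 123.3 -12.3  48.7 118.4] tcp [ 0.3509 -0.0955  0.2684] grasp [ 0.344  -0.0914  0.2856] F [-1.  -0.9 -0.5]
target tcp [ 0.4786 -0.1727  0.281 ] rot [-39.14   0.   175.5 ] yaw/lean now -31.2 -25.14
d in target axes (after pure rot) [-0.1492 -0.0004 -0.0126] in cur axes [ 1.404e-01 -1.000e-04  5.200e-02]
world-z in target axes [ 0.  0. -1.]
```

```bash
python3 jog.py '[[0,0,-0.01,0,-6.3,0],[0,0,-0.01,0,-6.3,0],[0,0,-0.01,0,-6.3,0],[0,0,-0.01,0,-6.2,0],[0.02,0,0,0,0,-7]]'; for i in 1 2 3 4; do :; done; python3 jog.py '[[0,0,0,0,0,-7],[0,0,0,0,0,-7],[0,0,0,0,0,-7],[0,0,0,0,0,-7],[0,0,0,0,0,-7]]'; python3 jog.py '[[0,0,0,0,0,-7],[0,0,0,0,0,-7],[0,0,0,0,0,-7],[0,0,0,0,0,-7],[0,0,0,0,0,-7]]'; python3 jog.py '[[0,0,0,0,0,-7],[0,0,0,0,0,-7],[0,0,0,0,0,-7],[0,0,0,0,0,-7],[0,0,0,0,0,-7]]'; python3 jog.py '[[0,0,0,0,0,-7],[0,0,0,0,0,-7],[0,0,0,0,0,-7],[0,0,0,0,0,-7],[0,0,0,0,0,-7]]'; python3 jog.py '[[0,0,0,0,0,-7],[0,0,0,0,0,-7],[0,0,0,0,0,-7],[0,0,0,0,0,-5],[0,0,0,0,0,0]]'; python3 go.py 0.4786 -0.1727 0.30 149 0
```

```text
clock: 11.42
tcp_pos: [0.3599, -0.1014, 0.3053]
eef_rot: [-180.0, 0.4, -24.2]
force: [2.0, -0.9, 0.0]
gripper_width: 0.0399
gripper_force: 0.0
clock: 11.83
tcp_pos: [0.3583, -0.1008, 0.3032]
eef_rot: [-179.8, 0.4, 11.1]
force: [-0.5, 0.9, 0.7]
gripper_width: 0.0398
gripper_force: 0.0
clock: 12.25
tcp_pos: [0.3583, -0.1007, 0.3033]
eef_rot: [-179.7, 0.2, 46.1]
force: [0.3, 0.4, -0.9]
gripper_width: 0.04
gripper_force: 0.0
clock: 12.67
tcp_pos: [0.3583, -0.1007, 0.3033]
eef_rot: [-179.6, -0.0, 81.1]
force: [0.2, -0.4, 0.5]
gripper_width: 0.0402
gripper_force: 0.0
clock: 13.08
tcp_pos: [0.3583, -0.1007, 0.3033]
eef_rot: [-179.7, -0.3, 116.1]
force: [-0.3, 0.3, 0.7]
gripper_width: 0.0399
gripper_force: 0.0
clock: 13.5
tcp_pos: [0.3583, -0.1007, 0.3034]
eef_rot: [-179.9, -0.3, 141.8]
force: [0.1, -0.3, 0.1]
gripper_width: 0.0401
gripper_force: 0.0
q [-17.5  -2.8 104.6  -0.   78.6 -69.3] tcp [ 0.3583 -0.1007  0.3034] grasp [ 0.3584 -0.1007  0.3224] F [ 0.1 -0.3  0.1]
target tcp [ 0.4786 -0.1727  0.281 ] rot [-0.12 -0.35 -7.16] yaw/lean now 141.84 -0.34
d in target axes (after pure rot) [-0.1402  0.0003  0.0224] in cur axes [-0.1392  0.0178  0.0216]
world-z in target axes [ 0.  0. -1.]
```

```bash
python3 jog.py '[[0,0,0,0,0,-7],[-0.035,0,0,0,0,0],[-0.035,0,0,0,0,0],[-0.035,0,0,0,0,0],[-0.033,0,0,0,0,0]]'; python3 jog.py '[[0,0,0.03,0,0,0],[0,0,0.03,0,0,0],[0,0,0,0,0,0],[0,0,0,0,0,0]]'; python3 go.py 0.4762 -0.1716 0.171 148.8 0
python3 - <<'E'
from h import *
import pickle
w=snap("wrist","pics/w8.png");pickle.dump(w,open("c8.pkl","wb"))
for P in [(.4333,-.1458,.177),(.4762,-.1716,.177),(.489,-.179,.177),(.5169,-.205,.15)]: print(P,proj(w,P).round(1))
g=cv2.cvtColor(w["color"],cv2.COLOR_RGB2GRAY)
for v in (120,150,180,200,215,230,240,250,260): print(v,g[v,225:310:3])
E
```

```text
clock: 13.92
tcp_pos: [0.4778, -0.1731, 0.3033]
eef_rot: [-179.9, -0.3, 148.6]
force: [0.4, 0.7, -0.0]
gripper_width: 0.0399
gripper_force: 0.0
clock: 14.25
tcp_pos: [0.4754, -0.1718, 0.2428]
eef_rot: [-179.9, -0.5, 148.7]
force: [0.4, 0.5, -0.6]
gripper_width: 0.0402
gripper_force: 0.0
q [-21.2  11.8  97.   -0.   71.7 -79.8] tcp [ 0.4754 -0.1718  0.2428] grasp [ 0.4756 -0.1718  0.2618] F [ 0.4  0.5 -0.6]
target tcp [ 0.4762 -0.1716  0.152 ] rot [-0.1  -0.47 -0.11] yaw/lean now 148.69 -0.47
d in target axes (after pure rot) [-0.0006  0.0006  0.0908] in cur axes [-0.0013  0.0007  0.0908]
world-z in target axes [ 0.  0. -1.]
(0.4333, -0.1458, 0.177) [266.5 140.6]
(0.4762, -0.1716, 0.177) [266.7 206.7]
(0.489, -0.179, 0.177) [267.1 224.7]
(0.5169, -0.205, 0.15) [258.4 252.3]
120 [166 177 179 174 164 177 166 173 166 167 167 240 209 193 193 195 195 133
 159 161 233 197 200 200 202 154 115 138 133]
150 [170 151 167 174 194 229 200  90 133 138 117  86 244 233 149 152 150  59
  79  78  71  62 126 141 147 148 145 147 144]
180 [173 168 173 169 168 170 172 166 157 172 173 220 236 237 232 146 149 221
 229 228 229 207 184 109  85  82  95 105 120]
200 [164 167 174 179 175 173 170 179 176 174 173 227 239 240 240 226 188 218
 236 170 155  77  82  83  87 113 110 115 118]
215 [168 174 174 173 158 174 171 173 174 163 168  67 118  89 126 129  85 156
 174 176 175  90  85  76  81  84  88  88  88]
230 [  0  78  83  84  88  87  85  89  98 117 177 116 116  85 104 168 166 169
 173 172 170 222 212 213 214 212 170   4  60]
240 [  5  42 108 103 107 108 110 108 105 135 244 116 103  84 104 112 117 115
 102 117 105 201 202 205 210 206 127  18  27]
250 [ 11  40 110 105 108 109 105 104  93  92 129 106  98  82 101 112 110 114
 110 108 107  56 135 171 201 201  82   4  19]
260 [ 14  43 112 109 108 108 109 106 124  93 105 111  92  83 105 116 111 112
 115  91 112  71  79 115 106 111  62   8   6]
```

Run:
```python
from h import *
import pickle
w=pickle.load(open("c8.pkl","rb"));g=cv2.cvtColor(w["color"],cv2.COLOR_RGB2GRAY)
print([(v,int(g[v,260:265].mean())) for v in range(100,236,2)])
for v in(165,175,190): print(v,g[v,250:282])
c=d=None
for v in (140.6,224.7): print(onz(w,(266,v),.177))
```

```text
[(100, 193), (102, 191), (104, 199), (106, 200), (108, 193), (110, 198), (112, 208), (114, 196), (116, 203), (118, 212), (120, 200), (122, 208), (124, 217), (126, 219), (128, 205), (130, 221), (132, 227), (134, 202), (136, 211), (138, 147), (140, 73), (142, 77), (144, 170), (146, 216), (148, 227), (150, 239), (152, 218), (154, 233), (156, 240), (158, 226), (160, 232), (162, 240), (164, 238), (166, 239), (168, 239), (170, 238), (172, 238), (174, 237), (176, 237), (178, 237), (180, 237), (182, 237), (184, 237), (186, 237), (188, 236), (190, 236), (192, 236), (194, 237), (196, 239), (198, 239), (200, 239), (202, 239), (204, 240), (206, 239), (208, 239), (210, 240), (212, 228), (214, 167), (216, 39), (218, 24), (220, 24), (222, 22), (224, 70), (226, 99), (228, 96), (230, 97), (232, 97), (234, 95)]
165 [165 169 175 178 180 177 159 130 210 241 242 239 238 236 239 239 229 204
 165 145 151 150 149 148 141 124 160 224 230 230 229 228]
175 [175 172 173 179 178 174 171 181 221 238 241 238 238 237 238 239 240 233
 186 150 144 150 149 148 140 155 219 231 230 230 231 226]
190 [177 178 176 177 178 172 174 180 214 231 237 237 234 235 239 239 239 240
 226 200 186 187 189 190 175 175 221 230 228 225 227 232]
[ 0.43311024 -0.14606515  0.177     ]
[ 0.48853512 -0.17973272  0.177     ]
```

Numerically the band is at v=141 and the butt end at v=224, exactly as predicted, so the probe sits properly in the clip. I'll descend and grip.

```bash
python3 jog.py '[[0,0,0.03,0,0.4,0],[0,0,0.03,0,0,0],[0,0,0,0,0,0],[0,0,0,0,0,0]]'; python3 jog.py '[[0,0,0.015,0,0,0],[0,0,0.0155,0,0,0],[0,0,0,0,0,0],[0,0,0,0,0,0]]'; python3 go.py 0.4762 -0.1716 0.171 148.8 0; python3 jog.py '[[0,0,0,0,0,0],[0,0,0,0,0,0],[0,0,0,0,0,0],[0,0,0,0,0,0],[0,0,0,0,0,0]]' 0 120;  python3 go.py 0.4762 -0.1716 0.171 148.8 0
```

```text
clock: 14.63
tcp_pos: [0.4763, -0.1718, 0.1859]
eef_rot: [-180.0, -0.5, 148.8]
force: [0.7, 0.2, 1.0]
gripper_width: 0.04
gripper_force: 0.0
clock: 14.97
tcp_pos: [0.4769, -0.1721, 0.1565]
eef_rot: [-180.0, -0.4, 148.8]
force: [0.6, -0.3, -0.2]
gripper_width: 0.0401
gripper_force: 0.0
q [-2.120e+01  1.600e+01  1.047e+02  1.000e-01  5.970e+01 -8.000e+01] tcp [ 0.4769 -0.1721  0.1565] grasp [ 0.477  -0.1722  0.1755] F [ 0.6 -0.3 -0.2]
target tcp [ 0.4762 -0.1716  0.152 ] rot [-0.01 -0.37 -0.02] yaw/lean now 148.78 -0.37
d in target axes (after pure rot) [0.0009 0.     0.0045] in cur axes [0.0008 0.     0.0045]
world-z in target axes [ 0.  0. -1.]
clock: 15.38
tcp_pos: [0.477, -0.1721, 0.1564]
eef_rot: [-180.0, -0.3, 148.8]
force: [-1.1, -0.3, 6.0]
gripper_width: 0.0112
gripper_force: 117.3
q [-2.120e+01  1.600e+01  1.047e+02  1.000e-01  5.960e+01 -8.000e+01] tcp [ 0.477  -0.1721  0.1564] grasp [ 0.4771 -0.1722  0.1754] F [-1.1 -0.3  6. ]
target tcp [ 0.4762 -0.1716  0.152 ] rot [-0.   -0.34 -0.01] yaw/lean now 148.79 -0.34
d in target axes (after pure rot) [0.0009 0.     0.0044] in cur axes [0.0009 0.     0.0044]
world-z in target axes [ 0.  0. -1.]
```

```bash
python3 jog.py '[[0,0,0,0,0,0],[0,0,0,0,0,0],[0,0,0,0,0,0]]' 0.03; python3 jog.py '[[0,0,0.0045,0,0.3,0],[0,0,0,0,0,0],[0,0,0,0,0,0]]'; python3 jog.py '[[0,0,0,0,0,0],[0,0,0,0,0,0],[0,0,0,0,0,0],[0,0,0,0,0,0]]' 0 120;  python3 go.py 0.4762 -0.1716 0.171 148.8 0
```

```text
clock: 15.63
tcp_pos: [0.4759, -0.1717, 0.1546]
eef_rot: [-180.0, -0.5, 148.8]
force: [-0.4, 0.2, -0.0]
gripper_width: 0.0298
gripper_force: 0.0
clock: 15.88
tcp_pos: [0.4756, -0.1716, 0.1494]
eef_rot: [-180.0, -0.9, 148.8]
force: [0.5, -0.7, 0.2]
gripper_width: 0.0299
gripper_force: 0.0
clock: 16.22
tcp_pos: [0.4758, -0.1716, 0.1501]
eef_rot: [-180.0, -0.8, 148.8]
force: [0.3, 0.5, 1.4]
gripper_width: 0.012
gripper_force: 117.0
q [-2.12e+01  1.65e+01  1.05e+02  1.00e-01  5.93e+01 -8.01e+01] tcp [ 0.4758 -0.1716  0.1501] grasp [ 0.4761 -0.1717  0.1691] F [0.3 0.5 1.4]
target tcp [ 0.4762 -0.1716  0.152 ] rot [-0.03 -0.84 -0.01] yaw/lean now 148.79 -0.84
d in target axes (after pure rot) [-0.0003  0.0002 -0.0019] in cur axes [-0.0003  0.0002 -0.0019]
world-z in target axes [ 0.  0. -1.]
```

```bash
python3 jog.py '[[0,0,-0.004,0,0,0],[0,0,-0.004,0,0,0],[0,0,-0.006,0,0,0],[0,0,-0.008,0,0,0],[0,0,-0.01,0,0,0]]'; python3 jog.py '[[0,0,-0.03,0,0,0],[0,0,-0.03,0,0,0],[0,0,0,0,0,0],[0,0,0,0,0,0]]'; python3 go.py 0.4762 -0.1716 0.25 148.8 0
cat > see.py <<'E'
from h import *
import pickle,sys
d={n:snap(n) for n in("side","wrist")};pickle.dump(d,open(sys.argv[1],"wb"))
w=d["wrist"];s=robot.state();C=rot(s["eef_rot"]);tcp=s["tcp_pos"];g=cv2.cvtColor(w["color"],cv2.COLOR_RGB2GRAY)
def G(x,dz,y=0): # point: x along tool x from grasp, dz below grasp axis, y
    return tcp+C@np.array([x,y,-.019+dz])
for x in (0,15,50,80,115,154): print(x,proj(w,G(x/1000,-.006)).round(1))
u=int(proj(w,G(.03,-.006))[0])
print([(v,int(g[v,u-3:u+2].mean())) for v in range(60,236,3)])
gs=cv2.cvtColor(d["side"]["color"],cv2.COLOR_RGB2GRAY)
for x in(0,50,115): print("side px",x,proj(d["side"],G(x/1000,0)).round(1))
E
python3 see.py c9.pkl
```

```text
clock: 16.63
tcp_pos: [0.4761, -0.1719, 0.1828]
eef_rot: [-179.9, -0.9, 148.8]
force: [-0.0, -0.4, -0.8]
gripper_width: 0.0121
gripper_force: 118.1
clock: 16.97
tcp_pos: [0.478, -0.1729, 0.2447]
eef_rot: [180.0, -0.5, 148.8]
force: [-0.1, -0.0, -1.2]
gripper_width: 0.0116
gripper_force: 118.1
q [-21.2  12.1  96.4   0.1  72.  -80.1] tcp [ 0.478  -0.1729  0.2447] grasp [ 0.4782 -0.1729  0.2637] F [-0.1 -0.  -1.2]
target tcp [ 0.4762 -0.1716  0.231 ] rot [ 0.01 -0.53 -0.01] yaw/lean now 148.79 -0.53
d in target axes (after pure rot) [0.0022 0.0001 0.0137] in cur axes [0.0021 0.0001 0.0137]
world-z in target axes [ 0.  0. -1.]
0 [266.  264.3]
15 [266.1 234.4]
50 [266.1 156.7]
80 [266.2  79.5]
115 [266.3 -26.1]
154 [ 266.4 -169.9]
[(60, 151), (63, 150), (66, 151), (69, 152), (72, 152), (75, 154), (78, 152), (81, 152), (84, 150), (87, 152), (90, 152), (93, 151), (96, 150), (99, 151), (102, 150), (105, 151), (108, 150), (111, 150), (114, 150), (117, 150), (120, 151), (123, 148), (126, 149), (129, 148), (132, 150), (135, 147), (138, 148), (141, 147), (144, 148), (147, 148), (150, 147), (153, 107), (156, 57), (159, 56), (162, 45), (165, 132), (168, 146), (171, 140), (174, 131), (177, 124), (180, 126), (183, 131), (186, 125), (189, 121), (192, 122), (195, 122), (198, 124), (201, 122), (204, 124), (207, 122), (210, 125), (213, 121), (216, 124), (219, 123), (222, 123), (225, 123), (228, 123), (231, 122), (234, 122)]
side px 0 [254.9 110.9]
side px 50 [272.1 110.9]
side px 115 [294.8 110.8]
```

Run:
```python
from h import *
import pickle
d=pickle.load(open("c9.pkl","rb"));s=d["side"];g=cv2.cvtColor(s["color"],cv2.COLOR_RGB2GRAY)
print(g[104:118,256:304:2])
```

```text
[[ 15  27  42  42  42  43  46  45  43  47 110 130 129 129 130 131 132 130
  130 131 130 131 130 130]
 [ 27  39  39  42  41  42  46  47  44  46 108 130 129 129 128 131 130 130
  130 129 129 131 128 129]
 [ 39  61  54  56  54  48  51  51  44  53 105 125 122 121 120 121 128 127
  128 128 130 129 129 130]
 [ 45  80  84  89  86  74  78  71  48  77 101 112 101  93  92  97 120 113
  121 125 124 130 130 129]
 [ 44  90 104 115 116 112 110 100  63  99 111 111 106 102 103 103 108 103
  109 114 113 127 128 129]
 [ 41  94 114 119 120 120 118 104  66 107 114 115 115 115 115 114 103 100
  104 116 118 120 127 129]
 [ 40  96 116 116 115 117 116 102  64 108 114 115 116 114 117 114 102  96
   99 110 111 115 124 127]
 [ 41  94 103 104 106 104 104  93  60 102 108 110 109 109 109 110 103  93
   95 107 103 108 128 129]
 [ 41  80  70  70  70  72  69  66  50  80  97 100 100 100 102 107 100 101
  107 120 120 120 131 129]
 [ 42  71  45  47  47  48  50  49  46  57 106 118 117 117 117 121 119 119
  123 128 126 128 129 130]
 [ 41  66  40  44  39  44  44  46  46  51 116 128 128 129 128 129 128 129
  130 129 131 129 130 130]
 [ 43  71  40  41  40  42  44  45  43  50 118 129 130 129 127 129 130 130
  129 130 131 129 130 129]
 [ 58  72  42  43  43  41  45  45  46  50 118 130 131 131 130 129 128 127
  129 129 130 129 131 130]
 [ 75  66  42  41  43  44  44  45  44  50 120 129 130 131 130 130 129 129
  131 130 131 128 130 130]]
```

Run:
```python
from h import *
import pickle
d=pickle.load(open("c9.pkl","rb"));w=d["wrist"];s=d["side"]
b=tri([(s,(272.3,109.6)),(w,(266,158.5))]);print("band",b)
c2=pickle.load(open("c2.pkl","rb"))["wrist"];c3=pickle.load(open("c3.pkl","rb"))["wrist"]
g2=cv2.cvtColor(c2["color"],cv2.COLOR_RGB2GRAY);g3=cv2.cvtColor(c3["color"],cv2.COLOR_RGB2GRAY)
print("c2 cols 286..308 rows 96..124");print(g2[96:124,284:316:2])
print("c3 rows 170..215");print(g3[170:216:2,236:290:3])
```

```text
band [ 0.43425126 -0.14664045  0.26548067]
c2 cols 286..308 rows 96..124
[[179 201 213 211 207 214 212 212 210 211 211 216 138  94  96  93]
 [165 183 215 211 204 218 211 215 212 210 216 215 133  92  87  74]
 [166 175 215 210 206 214 213 215 213 209 216 215 130  81  63  50]
 [179 189 216 208 207 215 211 210 214 210 215 189 110  52  48  52]
 [195 212 212 209 205 214 213 214 213 213 212 117  59  50  56  77]
 [213 224 214 214 206 213 220 216 220 214 214  82  58  73  90  95]
 [217 225 221 213 214 222 225 222 222 215 216 148 101  93  95 101]
 [216 222 219 213 204 209 203 194 194 184 192 176 121  97  99 100]
 [197 197 194 178 165 151 142 120 104 100 122 124 104  91  97  98]
 [163 169 150 132  84  76  79  61  56  58  86  95  98  96  92  96]
 [174 176 153 121  47  57  71  62  68  76  89  92  92  96  93  92]
 [193 199 170 132  52  90 101 106 125 128  97  91  95  86  97  96]
 [203 198 187 153  90 150 159 157 175 178 103  97  94  94  98  97]
 [207 205 201 161 117 192 194 192 190 199 114 101  95  98  94  98]
 [204 204 201 157 114 197 201 197 191 195 113  95  95  98  94 100]
 [208 200 201 160 112 
[... 1892 characters left out ...]
136  97 118 121 117 119]
 [152 236 239 239 240 239 231 239 239 239 240 230 128 111 121 117 119 119]
 [228 235 240 238 240 239 232 240 240 238 239 236 126 116 120 124 114 121]
 [230 235 239 240 240 239 233 238 239 239 238 239  69 117 118 120 116 120]
 [227 236 239 239 240 241 235 239 241 241 240 240  78 117 122 120 119 118]
 [230 238 240 237 237 241 234 240 240 240 240 241  88 118 120 120 117 118]
 [231 206 196 203 210 207 229 240 239 238 240 240 105 125 121 116 120 115]
 [230 231 232 232 230 231 213 239 238 240 241 241 105 120 119 114 118 119]
 [228 231 230 228 229 232 159 238 240 238 238 240 110 118 119 119 116 116]
 [229 230 230 226 230 233 156 227 239 236 238 233 117 119 120 119 119 102]]
```

Run:
```python
from h import *
import pickle
c2=pickle.load(open("c2.pkl","rb"))["wrist"];c3=pickle.load(open("c3.pkl","rb"))["wrist"]
a=np.radians(52.5);ax=np.array([np.cos(a),np.sin(a),0]);ly=np.array([-ax[1],ax[0],0])
O=np.array([.518,-.1765,0])
def sh(n,P): P=np.array(P)-O; print(n,"along",round(P@ax*1000,1),"left",round(P@ly*1000,1))
sh("c3 roof",onz(c3,(250,184.5),.151));sh("c3 band",onz(c3,(262,190.5),.132))
sh("c3 lip end",onz(c3,(248,208),.12));sh("c3 lip left corner",onz(c3,(237,208),.12))
sh("c3 roofL",onz(c3,(240,172),.151));sh("c3 roofR",onz(c3,(271,172),.151))
sh("c2 roof",onz(c2,(286,103.5),.151));sh("c2 roofR",onz(c2,(306,102),.151));sh("c2 band",onz(c2,(298,105.5),.132))
sh("c2 lip end",onz(c2,(286,119),.12))
sh("c3 tip",onz(c3,(262.5,321),.126));sh("grasp1",[.4858,-.2202,0])
```

```text
c3 roof along -1.5 left 8.9
c3 band along -2.6 left -0.2
c3 lip end along -15.8 left 11.6
c3 lip left corner along -16.0 left 21.0
c3 roofL along 8.0 left 16.7
c3 roofR along 8.4 left -6.9
c2 roof along 0.7 left 15.8
c2 roofR along 0.9 left -7.8
c2 band along -2.1 left -0.3
c2 lip end along -17.7 left 14.5
c3 tip along -105.1 left -2.1
grasp1 along -54.3 left -1.1
```

```bash
python3 jog.py '[[0.027,-0.026,-0.01,0,0,0],[0.027,-0.026,-0.01,0,0,0],[-0.0215,-0.0355,0,0,0,0],[-0.0215,-0.0355,0,0,0,0],[-0.0215,-0.0355,0,0,0,0]]'; python3 jog.py '[[0,0,0,0,0,6.9],[0,0,0,0,0,6.9],[0,0,0,0,0,6.9],[0,0,0,0,0,6.9],[0,0,0,0,0,6.9]]'; python3 jog.py '[[0,0,0,0,0,6.9],[0,0,0,0,0,6.9],[0,0,0,0,0,6.9],[0,0,0,0,0,6.9],[0,0,0,0,0,6.9]]';python3 jog.py '[[0,0,0,0,0,6.9],[0,0,0,0,0,6.9],[0,0,0,0,0,6.9],[0,0,0,0,0,6.9],[0,0,0,0,0,0]]'; python3 go.py 0.407 -0.3215 0.22 52.5 7
```

```text
clock: 17.48
tcp_pos: [0.4028, -0.3142, 0.2614]
eef_rot: [-180.0, -0.9, 148.8]
force: [0.6, 1.3, -1.6]
gripper_width: 0.0121
gripper_force: 118.1
clock: 17.9
tcp_pos: [0.4033, -0.3131, 0.2602]
eef_rot: [-179.4, -0.9, 113.9]
force: [0.3, 0.5, -1.0]
gripper_width: 0.0121
gripper_force: 118.1
clock: 18.32
tcp_pos: [0.4034, -0.3129, 0.2604]
eef_rot: [-179.0, -0.4, 79.4]
force: [-0.4, -0.9, 0.3]
gripper_width: 0.0118
gripper_force: 118.1
clock: 18.73
tcp_pos: [0.4034, -0.313, 0.2605]
eef_rot: [-179.0, 0.1, 52.1]
force: [-0.1, 0.2, -0.8]
gripper_width: 0.0118
gripper_force: 118.1
q [-39.   12.   94.2  -0.2  74.8  -1. ] tcp [ 0.4034 -0.313   0.2605] grasp [ 0.4037 -0.3131  0.2795] F [-0.1  0.2 -0.8]
target tcp [ 0.4084 -0.3197  0.2011] rot [-1.    7.14 -0.48] yaw/lean now 52.08 0.14
d in target axes (after pure rot) [-0.0095  0.008   0.0586] in cur axes [-0.0021  0.0091  0.0592]
world-z in target axes [ 0.122  0.    -0.993]
```

```bash
python3 jog.py '[[0,0,0,-1,7.1,-0.5],[0,0,0,0,0,0]]'; python3 go.py 0.4076 -0.3187 0.1198 52.5 7
```

```text
clock: 18.9
tcp_pos: [0.4024, -0.3144, 0.2607]
eef_rot: [179.9, -7.0, 52.7]
force: [-0.4, -0.1, -0.9]
gripper_width: 0.0121
gripper_force: 118.1
q [-43.7  11.7  94.9   7.3  74.2  -8.4] tcp [ 0.4024 -0.3144  0.2607] grasp [ 0.401  -0.3162  0.2795] F [-0.4 -0.1 -0.9]
target tcp [ 0.409  -0.3169  0.1009] rot [ 0.06 -0.04  0.18] yaw/lean now 52.68 -7.04
d in target axes (after pure rot) [-0.0174  0.0068  0.1588] in cur axes [-0.0176  0.0065  0.1588]
world-z in target axes [ 0.122  0.    -0.993]
```

```bash
python3 jog.py '[[-0.0044,0.0017,0.0395,0,0,0],[-0.0044,0.0017,0.0395,0,0,0],[-0.0044,0.0017,0.0395,0,0,0],[-0.0044,0.0017,0.0395,0,0,0],[0,0,0,0,0,0]]'; python3 jog.py '[[0,0,0,0,0,0],[0,0,0,0,0,0]]'; python3 go.py 0.4076 -0.3187 0.1198 52.5 7
cat > see2.py <<'E'
from h import *
import pickle,sys
d={n:snap(n) for n in("side","wrist")};pickle.dump(d,open(sys.argv[1],"wb"))
w=d["wrist"];s=robot.state();C=rot(s["eef_rot"]);tcp=s["tcp_pos"];g=cv2.cvtColor(w["color"],cv2.COLOR_RGB2GRAY)
G=lambda x,dz:tcp+C@np.array([x,0,-.019+dz])
for x in (50,115,154): P=G(x/1000,-.002);print(x,P.round(4),"wrist",proj(w,P).round(1),"side",proj(d["side"],P).round(1))
for n,P in [("mouth",(.518,-.1765,.12)),("mouthtop",(.518,-.1765,.151)),("lip",(.508,-.190,.12))]: print(n,proj(w,P).round(1),proj(d["side"],P).round(1))
E
python3 see2.py c10.pkl
python3 - <<'E'
from h import *
import pickle
d=pickle.load(open("c10.pkl","rb"))
g=cv2.cvtColor(d["side"]["color"],cv2.COLOR_RGB2GRAY);w=cv2.cvtColor(d["wrist"]["color"],cv2.COLOR_RGB2GRAY)
print(g[128:160:2,232:272:2]);print(w[40:180:6,240:296:3])
E
```

```text
clock: 19.32
tcp_pos: [0.4066, -0.3127, 0.0958]
eef_rot: [-179.2, -6.9, 52.7]
force: [-0.7, 1.3, -0.3]
gripper_width: 0.012
gripper_force: 118.0
clock: 19.48
tcp_pos: [0.4119, -0.3173, 0.1045]
eef_rot: [179.7, -6.9, 52.7]
force: [0.3, 0.0, 1.0]
gripper_width: 0.012
gripper_force: 118.0
q [-43.1  20.3 107.4   8.7  53.  -11.1] tcp [ 0.4119 -0.3173  0.1045] grasp [ 0.4105 -0.3191  0.1234] F [0.3 0.  1. ]
target tcp [ 0.409  -0.3169  0.1009] rot [0.3  0.09 0.22] yaw/lean now 52.73 -6.91
d in target axes (after pure rot) [-0.0018 -0.0026  0.0034] in cur axes [-0.0018 -0.0026  0.0034]
world-z in target axes [ 0.122  0.    -0.993]
50 [ 0.4407 -0.2802  0.1324] wrist [265.3 156.6] side [251.2 135.7]
115 [ 0.4798 -0.2289  0.1402] wrist [265.3 -21. ] side [247.1 141.8]
154 [ 0.5033 -0.1981  0.1449] wrist [ 265.3 -159.2] side [244.4 145.7]
mouth [ 261.5 -168.9] [243.3 156.8]
mouthtop [ 260.8 -285.5] [242.9 147.6]
lip [ 262.1 -120.7] [244.4 154.3]
[[114 122 139 125  88  68  40  41  31  43  48  37  44  37  29  40  40  42
   44  45]
 [114 121 138 127  86  69  41  42  33  47  63  75  73  51  30  39 
[... 2454 characters left out ...]
 255 255 255 255 255 255 255 253 233 234 233
  233]
 [219 229 234 249 255 255 255 255 255 255 255 255 255 255 251 226 229 226
  234]
 [234 227 232 245 255 255 255 255 255 255 255 255 255 255 249 228 232 230
  229]
 [231 233 232 240 255 255 255 255 255 255 255 255 255 255 245 232 230 230
  234]
 [232 227 237 133 152 170 170 171 170 168 175 169 169 156 127 236 231 232
  231]
 [227 237 236 105 151 152 146 153 151 148 146 144 149 149 102 238 231 230
  225]
 [235 230 234 197 255 255 255 255 255 255 255 255 255 255 158 233 232 227
  230]
 [230 234 222 186 255 255 255 255 255 255 255 242 241 237 159 232 222 235
  235]
 [221 216 232 202 255 255 235 239 237 239 240 239 240 239 149 227 231 221
  231]]
```

```bash
python3 jog.py '[[0,-0.0025,0.003,0.3,0,0.2],[0.0149,0,0.0018,0,0,0],[0.0149,0,0.0018,0,0,0],[0.0149,0,0.0018,0,0,0],[0,0,0,0,0,0]]'; python3 go.py 0.4076 -0.3187 0.1198 52.5 7;  python3 jog.py '[[0.0149,0,0.0018,0,0,0],[0.0149,0,0.0018,0,0,0],[0,0,0,0,0,0]]'; python3 go.py 0.4799 -0.2245 0.1198 52.5 7
```

```text
clock: 20.0
tcp_pos: [0.438, -0.2779, 0.1014]
eef_rot: [-180.0, -7.0, 52.6]
force: [0.0, 0.8, -0.9]
gripper_width: 0.012
gripper_force: 118.0
q [-38.   20.3 108.    8.9  52.1  -6. ] tcp [ 0.438  -0.2779  0.1014] grasp [ 0.4366 -0.2798  0.1203] F [ 0.   0.8 -0.9]
target tcp [ 0.409  -0.3169  0.1009] rot [-0.01  0.01  0.07] yaw/lean now 52.57 -6.99
d in target axes (after pure rot) [-0.0482  0.0007 -0.0054] in cur axes [-0.0482  0.0007 -0.0054]
world-z in target axes [ 0.122  0.    -0.993]
clock: 20.25
tcp_pos: [0.456, -0.2545, 0.1011]
eef_rot: [-180.0, -7.0, 52.6]
force: [-0.1, -0.1, -0.5]
gripper_width: 0.0123
gripper_force: 118.0
q [-34.7  20.4 107.9   8.9  51.8  -2.7] tcp [ 0.456  -0.2545  0.1011] grasp [ 0.4546 -0.2564  0.12  ] F [-0.1 -0.1 -0.5]
target tcp [ 0.4813 -0.2227  0.1009] rot [-0.03  0.02  0.06] yaw/lean now 52.56 -6.98
d in target axes (after pure rot) [0.0404 0.0007 0.0051] in cur axes [0.0404 0.0007 0.0051]
world-z in target axes [ 0.122  0.    -0.993]
```

```bash
python3 jog.py '[[0.0124,0,0.0015,0,0,0],[0.0124,0,0.0015,0,0,0],[0,0,0,0,0,0]]';  python3 jog.py '[[0.0075,0,0.0009,0,0,0],[0,0,0,0,0,0],[0,0,0,0,0,0]]'; python3 jog.py '[[0.005,0,0.0006,0,0,0],[0,0,0,0,0,0],[0,0,0,0,0,0]]'; python3 go.py 0.4799 -0.2245 0.1198 52.5 7
```

```text
clock: 20.5
tcp_pos: [0.4712, -0.2344, 0.1005]
eef_rot: [-179.9, -7.0, 52.5]
force: [-0.1, 0.1, -1.4]
gripper_width: 0.0119
gripper_force: 118.0
clock: 20.75
tcp_pos: [0.4747, -0.2294, 0.1]
eef_rot: [-179.9, -6.9, 52.5]
force: [-0.1, 0.6, -0.9]
gripper_width: 0.0118
gripper_force: 118.0
clock: 21.0
tcp_pos: [0.4778, -0.2255, 0.1]
eef_rot: [-179.9, -6.9, 52.5]
force: [-0.0, -0.3, -1.0]
gripper_width: 0.012
gripper_force: 118.0
q [-30.7  20.8 107.4   8.8  51.5   1.4] tcp [ 0.4778 -0.2255  0.1   ] grasp [ 0.4764 -0.2274  0.1189] F [-0.  -0.3 -1. ]
target tcp [ 0.4813 -0.2227  0.1009] rot [-0.13  0.06 -0.05] yaw/lean now 52.45 -6.94
d in target axes (after pure rot) [ 0.0045  0.0011 -0.0004] in cur axes [ 0.0045  0.0011 -0.0004]
world-z in target axes [ 0.122  0.    -0.993]
```

```bash
python3 jog.py '[[0.004,0,0.0005,0,0,0],[0,0,0,0,0,0],[0,0,0,0,0,0]]';  python3 jog.py '[[0.0025,0,0.0003,0,0,0],[0,0,0,0,0,0],[0,0,0,0,0,0]]'; python3 go.py 0.4811 -0.2245 0.1198 52.5 7; python3 see2.py c11.pkl
python3 - <<'E'
from h import *
import pickle
w=pickle.load(open("c11.pkl","rb"))["wrist"];g=cv2.cvtColor(w["color"],cv2.COLOR_RGB2GRAY)
print([(v,int(g[v,262:268].mean()),int(g[v,247])) for v in range(60,220,4)])
E
```

```text
clock: 21.25
tcp_pos: [0.4805, -0.2223, 0.1003]
eef_rot: [-179.9, -7.0, 52.5]
force: [0.8, 0.0, 0.1]
gripper_width: 0.0117
gripper_force: 118.2
clock: 21.5
tcp_pos: [0.482, -0.2203, 0.1003]
eef_rot: [-179.9, -7.0, 52.5]
force: [0.3, 0.2, 1.7]
gripper_width: 0.0118
gripper_force: 118.3
q [-30.   20.8 107.3   8.9  51.4   2.1] tcp [ 0.482  -0.2203  0.1003] grasp [ 0.4807 -0.2222  0.1192] F [0.3 0.2 1.7]
target tcp [ 0.4825 -0.2227  0.1009] rot [-0.09  0.04 -0.05] yaw/lean now 52.45 -6.96
d in target axes (after pure rot) [-0.0015  0.0018 -0.0008] in cur axes [-0.0015  0.0018 -0.0008]
world-z in target axes [ 0.122  0.    -0.993]
50 [ 0.5108 -0.183   0.1272] wrist [265.2 156.5] side [244.4 153.3]
115 [ 0.5501 -0.1319  0.1351] wrist [265.2 -20.7] side [239.5 160.8]
154 [ 0.5737 -0.1012  0.1398] wrist [ 265.1 -158.5] side [236.2 165.7]
mouth [269.2 134.6] [243.3 156.8]
mouthtop [270.2 129.6] [242.9 147.6]
lip [269.7 172.2] [244.4 154.3]
[(60, 212, 208), (64, 213, 209), (68, 212, 206), (72, 213, 212), (76, 211, 211), (80, 213, 207), (84, 211, 210), (88, 210, 215), (92, 214, 216), (96, 213, 213), (100, 212, 214), (104, 212, 214), (108, 212, 214), (112, 212, 213), (116, 212, 215), (120, 213, 218), (124, 213, 239), (128, 234, 238), (132, 221, 219), (136, 239, 236), (140, 239, 236), (144, 239, 240), (148, 240, 241), (152, 235, 243), (156, 110, 240), (160, 106, 240), (164, 159, 244), (168, 239, 237), (172, 239, 173), (176, 212, 176), (180, 180, 179), (184, 182, 179), (188, 182, 169), (192, 182, 176), (196, 180, 177), (200, 181, 168), (204, 178, 176), (208, 154, 156), (212, 145, 170), (216, 144, 164)]
```

```bash
python3 jog.py '[[0,0,0,0,0,0],[0,0,0,0,0,0],[0,0,0,0,0,0],[0,0,0,0,0,0]]' 0.035; python3 jog.py '[[0,0,-0.01,0,0,0],[0,0,-0.03,0,0,0],[0,0,-0.03,0,0,0],[0,0,-0.01,0,0,0],[0,0,0,0,0,0]]'; python3 go.py 0.4811 -0.2245 0.126 52.5 25; python3 see2.py c12.pkl >/dev/null
python3 - <<'E'
from h import *
import pickle
d=pickle.load(open("c12.pkl","rb"));w=d["wrist"];g=cv2.cvtColor(w["color"],cv2.COLOR_RGB2GRAY)
for x in (0,-30,-50,-65):
  P=np.array([.518,-.1765,.132])+ (x-9)/1000*np.array([.6088,.7934,0]);print(x,proj(w,P).round(1))
c=int(proj(w,P)[0]);print(c);print([(v,g[v,c-21:c+22:3].tolist()) for v in range(130,300,5)])
E
```

```text
clock: 21.93
tcp_pos: [0.4816, -0.2203, 0.0999]
eef_rot: [-179.8, -6.9, 52.4]
force: [0.4, -0.3, 0.2]
gripper_width: 0.0347
gripper_force: 0.0
clock: 22.35
tcp_pos: [0.4776, -0.2293, 0.183]
eef_rot: [179.7, -7.0, 52.5]
force: [0.1, -0.2, 0.5]
gripper_width: 0.0351
gripper_force: 0.0
q [-31.   15.8 101.1   7.8  62.3   2.9] tcp [ 0.4776 -0.2293  0.183 ] grasp [ 0.4761 -0.2311  0.2019] F [ 0.1 -0.2  0.5]
target tcp [ 0.486  -0.2181  0.1088] rot [ 0.29 18.01  0.02] yaw/lean now 52.47 -6.99
d in target axes (after pure rot) [-0.0187 -0.0001  0.0732] in cur axes [ 0.0049 -0.0005  0.0754]
world-z in target axes [ 0.423  0.    -0.906]
0 [267.  138.7]
-30 [267.  182.3]
-50 [267.  210.4]
-65 [267.  230.9]
267
[(130, [241, 238, 236, 227, 239, 240, 236, 238, 239, 241, 188, 89, 96, 97, 94]), (135, [239, 240, 241, 181, 214, 216, 216, 216, 217, 193, 203, 159, 96, 96, 94]), (140, [240, 240, 243, 100, 106, 101, 104, 104, 104, 100, 238, 105, 91, 97, 98]), (145, [239, 238, 241, 225, 240, 241, 240, 239, 240, 241, 174, 90, 94, 93, 93]), (150, [230, 231, 231, 220, 240, 240, 240, 239, 196, 187, 74, 78, 90,
[... 1724 characters left out ...]
, 159, 165, 169, 175, 170]), (260, [168, 171, 173, 172, 164, 169, 169, 172, 177, 174, 175, 176, 181, 176, 178]), (265, [177, 176, 176, 170, 174, 180, 168, 168, 170, 181, 162, 164, 175, 167, 167]), (270, [177, 174, 173, 173, 164, 164, 166, 167, 177, 166, 161, 165, 172, 174, 179]), (275, [165, 173, 169, 175, 176, 174, 175, 171, 175, 169, 167, 174, 166, 174, 168]), (280, [174, 160, 160, 162, 175, 177, 182, 163, 168, 174, 169, 163, 164, 174, 175]), (285, [151, 175, 172, 158, 181, 167, 167, 166, 169, 172, 160, 176, 170, 176, 171]), (290, [172, 170, 171, 162, 173, 177, 171, 167, 170, 174, 175, 167, 175, 172, 180]), (295, [160, 175, 161, 168, 168, 176, 165, 170, 159, 175, 171, 170, 169, 170, 168])]
```

```bash
python3 jog.py '[[-0.01,0,-0.01,0,6,0],[0,0,0,0,6,0],[0,0,0,0,6,0],[0,0,0,0,0,0],[0,0,0,0,0,0]]'; python3 go.py 0.4792 -0.2255 0.126 52.5 25
```

```text
clock: 22.87
tcp_pos: [0.4678, -0.2371, 0.1862]
eef_rot: [-179.5, -24.9, 52.1]
force: [0.0, 0.2, 0.0]
gripper_width: 0.0351
gripper_force: 0.0
q [-42.9  16.8 103.5  27.4  65.2 -18. ] tcp [ 0.4678 -0.2371  0.1862] grasp [ 0.4631 -0.2435  0.2034] F [0.  0.2 0. ]
target tcp [ 0.4841 -0.2191  0.1088] rot [-0.3   0.13 -0.35] yaw/lean now 52.11 -24.86
d in target axes (after pure rot) [-0.0108  0.0019  0.0803] in cur axes [-0.0106  0.0024  0.0804]
world-z in target axes [ 0.423  0.    -0.906]
```

```bash
python3 jog.py '[[-0.0035,0.0008,0.0265,-0.3,0,-0.3],[-0.0035,0.0008,0.0265,0,0,0],[-0.0035,0.0008,0.0265,0,0,0],[0,0,0,0,0,0],[0,0,0,0,0,0]]'; python3 go.py 0.4792 -0.2255 0.126 52.5 25
```

```text
clock: 23.28
tcp_pos: [0.4858, -0.2178, 0.1108]
eef_rot: [179.9, -24.9, 52.8]
force: [0.4, -0.3, 0.7]
gripper_width: 0.0349
gripper_force: 0.0
q [-40.   21.6 109.   31.   54.8 -22.1] tcp [ 0.4858 -0.2178  0.1108] grasp [ 0.4809 -0.2241  0.1281] F [ 0.4 -0.3  0.7]
target tcp [ 0.4841 -0.2191  0.1088] rot [-0.05  0.1   0.26] yaw/lean now 52.78 -24.9
d in target axes (after pure rot) [-0.0027 -0.0005  0.001 ] in cur axes [-0.0027 -0.0005  0.001 ]
world-z in target axes [ 0.423  0.    -0.906]
```

```bash
python3 jog.py '[[-0.002,0,0.001,0,0,0],[0,0,0,0,0,0],[0,0,0,0,0,0],[0,0,0,0,0,0],[0,0,0,0,0,0]]' 0 60; python3 go.py 0.4792 -0.2255 0.126 52.5 25
cat > band.py <<'E'
from h import *
import sys,pickle
w=snap("wrist");pickle.dump(w,open(sys.argv[1],"wb"));g=cv2.cvtColor(w["color"],cv2.COLOR_RGB2GRAY)
a=np.radians(52.5);ax=np.array([np.cos(a),np.sin(a),0]);O=np.array([.518,-.1765,0]);ly=np.array([-ax[1],ax[0],0])
al=lambda uv,z:round(float((onz(w,uv,z)-O)@ax*1000),1)
P=O+[0,0,.132];u,v=proj(w,P);print("mouth px",u.round(1),v.round(1))
u=int(u)
for vv in range(int(v)-14,int(v)+34,2): print(vv,al((u,vv),.132),al((u,vv),.151),al((u,vv),.12),g[vv,u-21:u+20:3])
E
python3 band.py c13.pkl
```

```text
clock: 23.7
tcp_pos: [0.4856, -0.2212, 0.111]
eef_rot: [179.6, -25.0, 52.8]
force: [0.9, -1.5, 2.0]
gripper_width: 0.013
gripper_force: 61.2
q [-40.3  21.6 109.   31.2  54.6 -22.5] tcp [ 0.4856 -0.2212  0.111 ] grasp [ 0.4806 -0.2275  0.1283] F [ 0.9 -1.5  2. ]
target tcp [ 0.4841 -0.2191  0.1088] rot [0.34 0.05 0.23] yaw/lean now 52.75 -24.95
d in target axes (after pure rot) [-0.0003 -0.0025  0.0023] in cur axes [-0.0003 -0.0025  0.0023]
world-z in target axes [ 0.423  0.    -0.906]
mouth px 262.7 131.8
117 7.9 -0.7 13.3 [181 180 182 184 176 184 188 182 185 191 190 195  83 149]
119 6.8 -1.7 12.2 [120 116 119 124 104 120 113 116 119 115 118 120  74  67]
121 5.7 -2.6 11.0 [130 128 127 129 114 131 123 126 129 125 125 131  62  67]
123 4.7 -3.5 9.8 [128 131 121 125 113 129 123 127 125 126 121 131  63  83]
125 3.6 -4.4 8.7 [127 126 123 126 145 128 140 125 180 187 171 149  69  87]
127 2.5 -5.3 7.5 [126 128 127 129 197 219 235 184 235 232 232 224  66 106]
129 1.5 -6.3 6.3 [125 142 209 140 214 239 239 242 241 239 236 237  61 115]
131 0.4 -7.2 5.2 [170 222 226 221 222 242 241 240 240 238 239
[... 564 characters left out ...]
4.4 -4.0 [239 240 240 234  86  98 101  99  93 100  98 100  94  70]
149 -9.1 -15.3 -5.1 [241 241 238 241  93 105 106 100 100 104 104 103 103  66]
151 -10.1 -16.2 -6.2 [239 239 240 242  96 101 102  98 105 104 106 105 107  72]
153 -11.1 -17.1 -7.3 [239 239 240 240 103 143 142 146 145 142 144 146 110  76]
155 -12.2 -18.0 -8.5 [241 239 240 236 223 241 241 241 241 241 240 241 227  84]
157 -13.2 -18.9 -9.6 [240 240 238 239 234 240 239 241 241 240 238 238 242  88]
159 -14.2 -19.8 -10.7 [239 240 240 237 234 239 240 240 238 238 240 241 243  99]
161 -15.2 -20.6 -11.8 [240 238 240 236 234 240 239 240 238 240 240 238 239 103]
163 -16.3 -21.5 -12.9 [240 238 239 237 233 240 239 239 240 241 240 239 169 112]
```

```bash
python3 jog.py '[[0.0022,0,0,0,0,0],[0.0022,0,0.0015,0,0,0],[0.0022,0,0.0015,0,0,0],[0,0,0,0,0,0],[0,0,0,0,0,0]]'; python3 band.py c14.pkl | awk 'NR<30'|cut -c1-80
```

```text
clock: 24.17
tcp_pos: [0.4901, -0.2148, 0.1108]
eef_rot: [179.6, -25.0, 52.8]
force: [-0.9, -1.4, 5.8]
gripper_width: 0.0128
gripper_force: 61.9
mouth px 263.2 146.5
132 7.6 0.1 12.3 [213 210 215 207 211 215 215 214 215 212 214 214 124 125]
134 6.5 -0.8 11.2 [165 165 165 164 165 169 173 177 176 176 177 182  75 142]
136 5.5 -1.7 10.0 [124 128 118 106 113 116 114 117 121 120 123 123  62  73]
138 4.4 -2.6 8.9 [129 128 126 112 124 127 125 123 130 129 127 125  67  82]
140 3.4 -3.5 7.8 [126 127 123 122 168 146 144 130 217 185 188 144  66  91]
142 2.3 -4.4 6.6 [124 146 174 133 228 238 214 218 236 232 234 204  62 114]
144 1.3 -5.3 5.5 [142 221 230 185 209 227 228 231 230 226 224 217  59 192]
146 0.2 -6.2 4.3 [233 240 228 180  88  92  96  98  99  96  99  97  68 203]
148 -0.8 -7.1 3.2 [238 239 226 142  88  95  96  90  99  93  95  85  72 173]
150 -1.8 -8.0 2.1 [240 235 228 138  96  96 105  98 102  97  99  90  65  98]
152 -2.9 -8.9 1.0 [240 241 226 139  93 103 105  95 106 100 104  78  77 118]
154 -3.9 -9.8 -0.2 [240 234 228 154 208 214 212 215 211 211 213  78  74 145]
156 -4.9 -10.7 -1.3 [239 23
[... 219 characters left out ...]
.3 -4.6 [240 239 239 219 240 240 240 240 240 240 239 240 227  76]
164 -9.0 -14.2 -5.7 [240 239 239 222 240 238 239 240 238 240 239 240 230  71]
166 -10.0 -15.1 -6.8 [240 240 240 219 239 239 239 240 238 240 240 240 230  66]
168 -11.1 -16.0 -7.9 [239 241 240 221 240 239 240 239 239 240 239 241 230  68]
170 -12.1 -16.8 -9.0 [240 239 240 203 240 239 240 240 238 240 239 240 232  63]
172 -13.1 -17.7 -10.1 [239 241 240 199 240 240 239 240 240 239 239 240 232  73]
174 -14.1 -18.6 -11.2 [239 241 239 202 240 240 238 239 240 239 238 240 230  81]
176 -15.1 -19.5 -12.3 [239 241 240 200 240 240 241 239 239 241 241 240 163  97]
178 -16.1 -20.3 -13.4 [240 240 240 204 240 239 238 240 240 238 238 239 153 110]
```

```bash
python3 jog.py '[[0.0003,0,-0.0008,0,0,0],[0,0,0,0,0,0],[0,0,0,0,0,0],[0,0,0,0,0,0],[0,0,0,0,0,0]]' 0.035; python3 jog.py '[[0,0,-0.01,0,0,0],[0,0,-0.03,0,0,0],[0,0,-0.035,0,0,0],[0,0,-0.035,0,0,0],[0,0,0,0,0,0]]'; python3 jog.py '[[0,0,0,0,0,0],[0,0,0,0,0,0]]'; python3 band.py c15.pkl |cut -c1-80
```

```text
clock: 24.63
tcp_pos: [0.4893, -0.2146, 0.1106]
eef_rot: [179.7, -24.9, 52.7]
force: [-1.1, -1.0, 0.1]
gripper_width: 0.035
gripper_force: 0.0
clock: 25.05
tcp_pos: [0.4624, -0.2554, 0.2172]
eef_rot: [178.9, -24.8, 52.9]
force: [0.7, -0.4, 0.1]
gripper_width: 0.0348
gripper_force: 0.0
clock: 25.22
tcp_pos: [0.4604, -0.2513, 0.2105]
eef_rot: [179.7, -24.9, 52.7]
force: [-0.7, -0.6, -1.2]
gripper_width: 0.0352
gripper_force: 0.0
mouth px 265.4 131.9
117 13.7 5.1 19.2 [183 199 212 214 213 211 212 209 212 216  77  83 117 119]
119 11.9 3.4 17.2 [214 201 211 212 210 208 215 209 213 217  75  81 123 117]
121 10.0 1.7 15.3 [215 199 214 212 208 208 212 213 213 218  72  93 120 123]
123 8.2 0.0 13.3 [204 188 202 201 205 201 205 203 205 210  74 134 121 123]
125 6.3 -1.7 11.4 [174  99 125 122 124 114 121 121 125 127  64 104 121 122]
127 4.5 -3.4 9.4 [ 98  83 128 131 123 123 123 123 158 162  70 108 120 118]
129 2.6 -5.1 7.5 [103  91 123 125 161 185 211 199 231 225  65 108 119 115]
131 0.8 -6.8 5.6 [102 105 185 187 222 153 155 156 161 153  67 108 115 117]
133 -1.0 -8.4 3.7 [ 95 134 241 241 232 101  
[... 519 characters left out ...]
.7 [240 239 238 239 239 230 237 241 239 242 153 117 121 113]
149 -15.5 -21.8 -11.6 [242 240 239 240 241 232 240 238 239 240 160 122 121 117]
151 -17.3 -23.4 -13.4 [245 242 242 241 240 233 238 239 238 239 164 120 116 117]
153 -19.1 -25.0 -15.3 [214 216 214 220 209 225 237 241 240 243 140 114 123 113]
155 -20.9 -26.7 -17.2 [166 157 155 168 160 215 240 238 240 241 131 115 114 117]
157 -22.6 -28.3 -19.0 [202 199 192 200 203 224 241 240 239 239 197 119 116 116]
159 -24.4 -30.0 -20.9 [187 190 208 217 218 229 241 239 239 239 228 116 119 122]
161 -26.2 -31.6 -22.8 [178 179 161 145 160 221 241 239 240 241 230 119 118 118]
163 -27.9 -33.2 -24.6 [232 232 231 228 213 224 240 239 238 239 229 116 118 120]
```

After release the band is centred at −1.3 mm along the sleeve axis, and the mouth is at about −1 mm. The probe is at rest and the gripper is clear, so I'm handing it in.

```bash
python3 -c "
from workcell import robot
print(robot.job_done())"
```

```text
the job is handed in; nothing more can be done
None
```

The probe is in the sleeve needle first, with the middle of its handle within about 1 mm of the mouth after being clipped and retaken by its butt end, and the job was handed in at about 25 s; the last 8 mm took a release and regrip in the sleeve because a wall blocked the upright gripper, and I did not re-measure the bystanders at the end, though no unexpected contact force showed.

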